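Clamp the cap nest to the slotted table with a T-bolt

TASK

Take the T-bolt with the orange knob from its wooden rest, drop its head into the slot of the aluminium table in front of the white cap nest, and slide it along the slot into the nest's notch, pushing the nest gently back until it sits fully home against the steel fence. Then turn the knob clockwise, so that the head first turns square under the slot's lips and the nut then runs down, until the nest is clamped firmly finger-tight but not forced, and let go. Leave the jars, the pot and the marker alone.

Things in the scene. Friction and masses are not known exactly. Their poses are not given: they have to be found in the camera images.
- tbolt: T-bolt on its head, 80 mm tall, 280 g. Origin on its axis, 61 mm above the head's underside, in the knob's middle (3 mm up or down at the start, 5 mm lower when tight); z up, x along the head's long side (red line on the flange). Round orange knob 32 mm diameter, 28 mm tall, gripped from above at any angle; under it a nut with a 34 mm flange, which does not turn relative to the bolt.
- tbolt_head (a point): centre of the T-bolt's head, which is 27.6 mm long (x), 18 mm wide (y), 9 mm high; the shank above it is 12 mm in diameter. In the slot the head can turn only clockwise (from above) from along the slot to across it, where it stops by itself after about 95 degrees. A freely standing bolt turns along with its knob until the head is stopped; only then does the knob turn on the thread.
- tbolt_top (a point): top end of the T-bolt's shank. Turned on the thread, clockwise, nut and knob sink 4 mm per radian; its start is unknown (flange 1 to 6 mm over the nest, in the slot). Knob torque: 0.2 N m thread drag plus 0.004 N m per N of clamp force; once all bears it grows by 60 to 120 N per radian. Finger-tight: 20 to 40 N, 0.28 to 0.36 N m (some 0.03 less in a still hand). The grip is sprung: 2 N m per radian.
- slot_table: fixed aluminium table, 220 mm long (x, along its slot), 120 mm wide, 30 mm high. Origin: centre of its underside; x away from the robot, toward the fence. The slot runs along y = 0, open at the ends: mouth 20 mm wide, chamfered, lips 9.5 mm thick, under them a channel 29 mm wide, 10.5 mm high, its floor 10 mm above the underside (head on the floor: bolt origin 71 mm above the underside).
- slot_mouth (a point): point on the slotted table's top, in the middle of the slot's mouth, 60 mm from the table's centre toward the robot; clear of the nest at every start, so a good place to lower the head in, its long side along x. x along the slot toward the fence.
- end_fence: steel fence fixed across the far end of the slotted table, 14 mm (x) x 110 mm x 16 mm high. Origin: centre of its underside, on the table's top at x = 103 mm; its near face, against which the nest must sit, is at x = 96 mm on the table.
- nest: loose white cap nest lying on the slotted table, 100 mm (x, along the slot) x 90 mm x 10 mm, 0.2 to 0.4 kg, with four fixed black caps, 9 mm high, on its far part. Origin: centre of its underside; x toward the fence. A key underneath runs in the slot with 1.5 mm play. It starts 10 to 28 mm short of the fence and slides with 1 to 4 N; fully home its origin is at x = 46 mm on the table.
- nest_notch (a point): where the bolt's axis is, on the nest's top, when the shank bears on the end of the nest's notch. The notch is 14.5 mm wide, open toward the robot, in the nest's 60 mm wide front edge, which is 20 mm nearer the robot than this point; notch end 6 mm farther. x toward the fence.
- bolt_rest: fixed wooden block with an oblong pocket in which the T-bolt's head stands, 50 mm (x) x 40 mm (y) x 16 mm high; the pocket is 31 x 21 mm. Origin: centre of its underside; x along the pocket's and the head's long side.
- jar_black: bystander: white ink jar with a black band, 60 mm diameter, 62 mm high, origin at the centre of its underside
- jar_white: bystander: white ink jar with a grey band, 54 mm diameter, 55 mm high, origin at the centre of its underside
- pot: bystander: small pot with a blue lid, 38 mm diameter, 66 mm high, origin at the centre of its underside
- marker: bystander: black-capped marker pen lying flat, 128 mm long, 13 mm thick, origin at the centre of its underside
Things that resemble listed ones, but are neither listed nor needed, are in the scene too. Of the things like the tbolt, leave any that is green or turquoise; of the rest the smaller one is meant.

How it is judged:
On the way, in this order (a step that is already met when the one before it is completed fails the run):
1. the bolt's head is down in the slot, along it, in front of the nest (z of tbolt in the frame of slot_table between 0.068 and 0.0745 m and y of tbolt in the frame of slot_table between -0.0035 and 0.0035 m and x of tbolt in the frame of slot_table between -0.1 and 0.03 m and angle between tbolt's own z axis and vertical below 0.08 rad and angle between the x axis of tbolt and the x axis of slot_table, either way round below 0.4 rad), for 0.1 s.
2. the bolt stands in the notch and the nest is home against the fence (z of tbolt in the frame of slot_table between 0.068 and 0.0745 m and y of tbolt in the frame of slot_table between -0.0035 and 0.0035 m and x of tbolt in the frame of slot_table between -0.1 and 0.03 m and angle between tbolt's own z axis and vertical below 0.08 rad and x of nest in the frame of slot_table above 0.0445 m and z of nest in the frame of slot_table below 0.032 m and angle between the x axis of nest and the x axis of slot_table, either way round below 0.05 rad and x of tbolt in the frame of nest above -0.0335 m), for 0.1 s.
3. the head is turned square across the slot (z of tbolt in the frame of slot_table between 0.068 and 0.0745 m and y of tbolt in the frame of slot_table between -0.0035 and 0.0035 m and x of tbolt in the frame of slot_table between -0.1 and 0.03 m and angle between tbolt's own z axis and vertical below 0.08 rad and angle between the x axis of tbolt and the y axis of slot_table, either way round below 0.25 rad), for 0.1 s.
At the end, for the whole second after the job is handed in: The T-bolt stands upright at the end of the nest's notch, head in the slot and square across it within 14 degrees; the nest is straight and within 1.5 mm of the fence; the bolt presses the nest, and pulls under the table's lips, with over 15 N each; all at rest (all of step 3 and x of nest in the frame of slot_table above 0.0445 m and z of nest in the frame of slot_table below 0.032 m and angle between the x axis of nest and the x axis of slot_table, either way round below 0.05 rad and x of tbolt in the frame of nest above -0.0335 m and contact force between tbolt and nest above 15 N and contact force between tbolt and slot_table above 15 N and linear speed of each of tbolt, nest below 0.02 m/s); the robot touches nothing.
It fails at once if the nest is pushed hard against the fence (over 30 N) (contact force between nest and end_fence above 30 N).
It fails at once if the clamp is forced: the bolt presses the nest with over 58 N (contact force between tbolt and nest above 58 N).
It fails at once if the head is rammed on the table (over 40 N) before the nest is clamped (contact force between tbolt and slot_table above 40 N and contact force between tbolt and nest below 10 N).
It fails at once if a bystander is moved by more than 30 mm (distance of any of jar_black, jar_white, pot, marker from where it was at the start of the episode above 0.03 m).
It also fails if it takes over 72 s, if anything falls off the work surface, if the arm or the gripper's body presses on something with over 40 N, if the wrist force passes 120 N, or if a joint passes its speed limit or range.

ROBOT

A 6-joint arm with a two-finger parallel gripper is mounted at the origin on a cart in front of the work surface, level with it; the furniture and walls round the work are solid. World frame = base frame: x ahead of the robot, y to its left, z up, the work surface at z = 0. Lengths are in m, angles in rad, forces in N, time in s.
With the tool pointing down it reaches from about 0.375 to 0.9 m from the base axis. Payload 3.1 kg.
Tool frame: the origin (TCP) lies at the centre of the arm's flange, where the gripper is bolted on; the fingertips stand tip_reach ahead of it and the grasp point (between the pads) lies 164 mm ahead of it (tip_reach is the distance from the TCP to the fingertips, in m); z points along the fingers, y is the direction in which the jaws open and shut (so a half turn about z gives the same grasp; the last joint's range is limited). The gripper opens to 87 mm and grips with 3 to 60 N. Pads are 19 mm wide; open, the fingers measure 117 mm over their backs; the gripper's body (75 mm by 190 mm) begins 51 mm behind the grasp point.
Start: joints at [-1.306, 0.527, 1.433, -0, 1.181, -0.178], TCP at [0.268, -0.565, 0.405] pointing down, gripper open.
Joint ranges: [-3.08, 3.08], [-0.75, 2.2], [0.22, 2.44], [-1.43, 4.57], [0, 2.65], [-2.85, 2.85]. Speed limits (rad/s): [2.79, 2.79, 3.14, 3.14, 3.14, 3.14].

INTERFACE

Orientations are given as a unit quaternion [x, y, z, w].
In Python, from rig import get_obs, camera, hand_in, tip_reach gives the robot as it stands. The module is installed in compiled form; this text tells all that it offers.
- The arm moves only by the tool servo_tool, never from a script. Its argument "steps" is one flat list of numbers, 5 for each row, row after row: the finger opening in m, from 0 to 0.087, then the shift along the tool's x, y, z in m, then the turn about the tool's z in rad. A call has 1 to 12 rows; each row is the pose to reach, as a shift and turn from the pose commanded when the call began, along the tool's axes at that moment; what a row does not reach only later rows make up. A row lasts 1/8 s, in which the tool goes at most 62.5 mm and 10.7 degrees, less where a joint would pass 70% of its speed; a pose out of reach is approached as far as the arm can. A call with a gripper value outside its range is refused whole. The fingers move at their own pace and stop on an object; "force" is the grip in N (left out, the last holds). Time passes only in rows, so rows that repeat a pose let the fingers close. It gives the time, the measured TCP pose, the force and the opening at its end, in the units of the state.
- get_obs(): the state, without advancing time (a new reading comes with each control period).
- camera(name): name is "scene" or "top" or "wrist"; returns a dict with "pixels" (420x560x3 uint8, blue, green, red), "vertical_fov" (degrees; the focal length in pixels is half the picture's height over the tangent of half this angle, whatever the lens; pixels are square), "cx", "cy" (the principal point, pixels), "T" (4x4, takes a point from camera to world coordinates). Camera axes: x right, y up, looking along -z (the intrinsics and any distortion apply to the point x, -y, -z); pixel columns grow to the right and rows downward; lengths in m; the calibration is good to about 2 mm. A picture is of the moment at which its call begins. There is no depth.
- hand_in(): hands the job in, once; it reports no verdict.
The state is a dict: "time": time; "q": joint angles; "joint_velocities": joint speeds; "joint_torque": joint torques, N m; "position": TCP position; "tool_rot": TCP orientation; "ft_force": force on the tool from outside, world axes, zero at the start; "moment": the same for the moment, N m; "grip_width": finger opening in m.
Only numpy, scipy, OpenCV 4.12 (cv2) and the standard library are available. Lean on these libraries where they do the work, as an engineer would, in place of code of your own. Each camera call takes 0.05 s, during which the arm holds its last target.

## Working session

There is one attempt and no reset: what is moved stays moved. The work goes in short steps, Python scripts to look and compute and a tool call to move; the robot and the scene stay as the last step left them, time stands still between calls to the robot, and variables do not carry over. Pictures are saved under pics/ and viewed, and the job is handed in when it is done.

Besides the shell and the picture viewer there is one more tool, called after "Call:" as a command line: name --argument value ..., lists and objects as JSON in quotes. servo_tool: Moves the arm, as the interface text tells. Its arguments: {"type":"object","properties":{"steps":{"type":"array"},"force":{"type":"number"}},"required":["steps"]}

```bash
ls; mkdir -p pics; python3 - <<'E'
from rig import get_obs,camera,tip_reach
import cv2,numpy as np
o=get_obs()
for k,v in o.items(): print(k,np.round(v,4))
print(tip_reach)
for n in ["scene","top","wrist"]:
    c=camera(n); cv2.imwrite(f"pics/{n}0.png",c["pixels"]); print(n,{k:(np.round(v,4).tolist() if k=='T' else v) for k,v in c.items() if k!='pixels'})
E
```

```text
pics
time 0.0
q [-1.3065  0.5285  1.4339 -0.      1.1814 -0.1785]
joint_velocities [ 0.0011  0.0011 -0.0009 -0.0014 -0.0001 -0.0013]
joint_torque [-4.00000e-04 -4.40043e+01 -1.76592e+01  6.32000e-02  5.81000e-02
 -2.00000e-04]
position [ 0.2677 -0.5644  0.4038]
tool_rot [ 9.756e-01  2.196e-01 -1.000e-04 -1.100e-03]
ft_force [-0.4659  0.1393  0.312 ]
moment [-0.0406 -0.0057 -0.007 ]
grip_width 0.0872
0.1822
scene {'vertical_fov': 48.48706940310143, 'cx': 281.3419778255631, 'cy': 212.31406738785168, 'T': [[-0.7108, 0.4414, -0.5477, -0.1202], [-0.7034, -0.4552, 0.5459, 0.7021], [-0.0083, 0.7733, 0.634, 0.9088], [0.0, 0.0, 0.0, 1.0]]}
top {'vertical_fov': 53.946940040271016, 'cx': 286.27105881079655, 'cy': 212.17978701601353, 'T': [[-0.0173, 0.9963, -0.0839, 0.5088], [-0.9996, -0.019, -0.0201, -0.0224], [-0.0216, 0.0835, 0.9963, 1.287], [0.0, 0.0, 0.0, 1.0]]}
wrist {'vertical_fov': 71.70354300796757, 'cx': 272.51061290935303, 'cy': 202.77427994090783, 'T': [[0.4272, 0.8636, 0.2677, 0.3404], [-0.9042, 0.4088, 0.1241, -0.5284], [-0.0023, -0.295, 0.9555, 0.3834], [0.0, 0.0, 0.0, 1.0]]}
```

View pics/scene0.png

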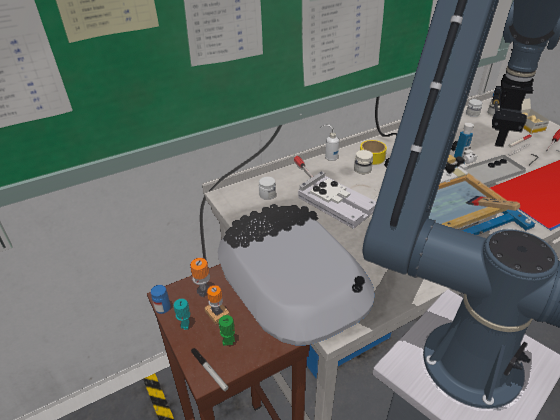

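View pics/top0.png

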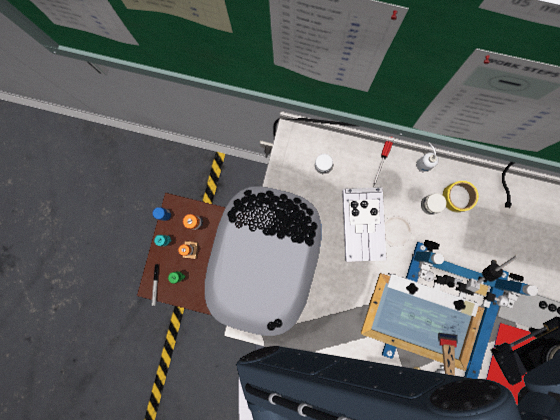

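View pics/wrist0.png

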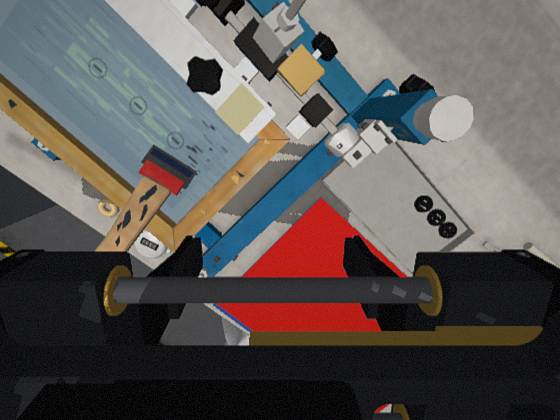

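```bash
cat > h.py <<'E'
import numpy as np,cv2
from rig import get_obs,camera
from scipy.spatial.transform import Rotation as R
def save(n,name=None):
    c=camera(n); name=name or n
    cv2.imwrite(f"pics/{name}.png",c["pixels"]); np.savez(f"pics/{name}.npz",**c); return c
def load(name): return dict(np.load(f"pics/{name}.npz"))
def K(c):
    f=210/np.tan(np.radians(float(c["vertical_fov"]))/2); return f,float(c["cx"]),float(c["cy"])
def ray(c,u,v):
    f,cx,cy=K(c); d=np.array([(u-cx)/f,-(v-cy)/f,-1.0]); T=c["T"]; d=T[:3,:3]@d
    return T[:3,3],d/np.linalg.norm(d)
def tri(*obs):
    A=np.zeros((3,3));b=np.zeros(3);rs=[ray(*o) for o in obs]
    for p,d in rs:
        M=np.eye(3)-np.outer(d,d);A+=M;b+=M@p
    x=np.linalg.solve(A,b); return x,[float(np.linalg.norm((np.eye(3)-np.outer(d,d))@(x-p))) for p,d in rs]
def atz(c,u,v,z):
    p,d=ray(c,u,v); return p+d*(z-p[2])/d[2]
def proj(c,X):
    f,cx,cy=K(c);T=c["T"];x=T[:3,:3].T@(np.asarray(X)-T[:3,3]); return cx+f*x[0]/-x[2],cy-f*x[1]/-x[2]
def crop(name,u0,v0,u1,v1,s,out):
    im=cv2.imread(f"pics/{name}.png")[v0:v1,u0:u1]; cv2.imwrite(f"pics/{out}.png",cv2.resize(im,None,fx=s,fy=s,interpolation=cv2.INTER_CUBIC))
E
python3 - <<'E'
from h import *
s=save("scene");t=save("top")
crop("scene",140,240,300,400,4,"sc1");crop("top",135,180,275,310,5,"tc1");crop("top",330,170,410,280,5,"tc2");crop("scene",290,160,390,230,7,"sc2")
E
```

```text
(no output)
```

View pics/sc1.png

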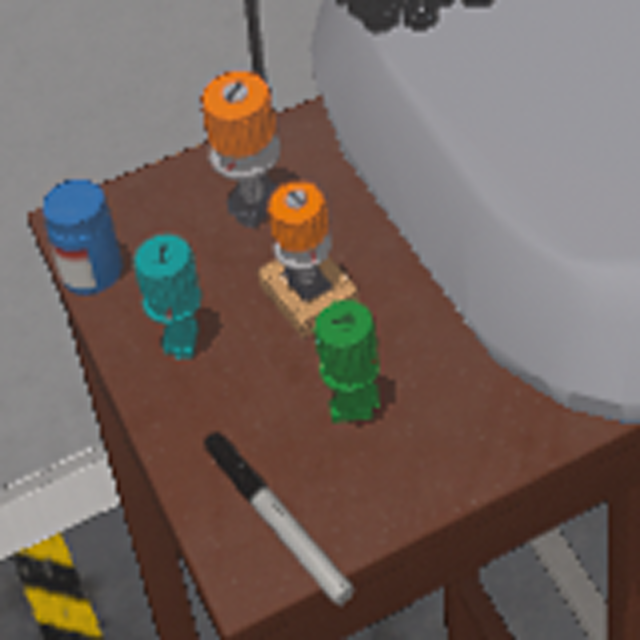

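View pics/tc1.png

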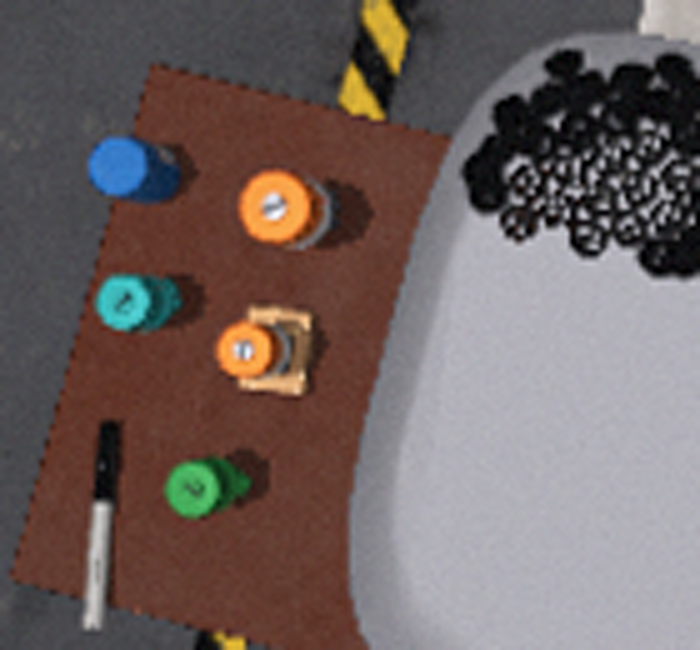

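View pics/tc2.png

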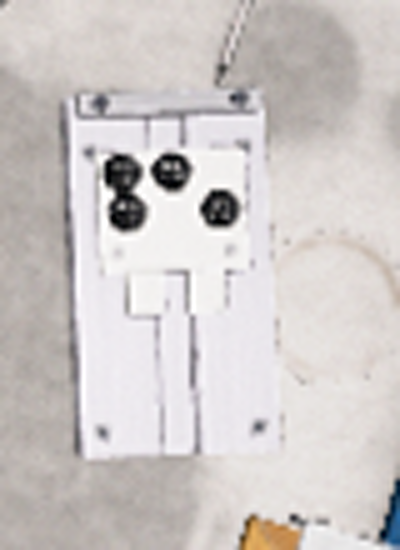

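View pics/sc2.png

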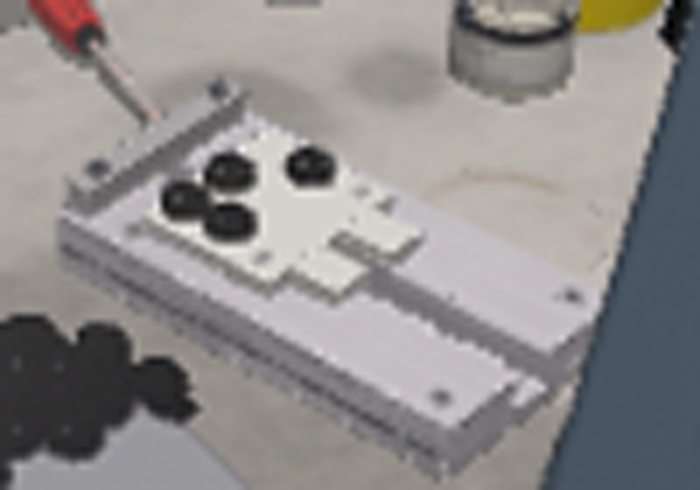

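```bash
python3 - <<'E'
from h import *
s=load("scene");t=load("top")
def S(u,v):return (s,140+u/4,240+v/4)
def Tt(u,v):return (t,135+u/5,180+v/5)
def S2(u,v):return (s,290+u/7,160+v/7)
def T2(u,v):return (t,330+u/5,170+v/5)
for n,a,b in [("bigtop",S(237,93),Tt(275,207)),("knobtop",S(298,200),Tt(243,350)),("turq",S(164,252),Tt(124,302)),("green",S(345,322),Tt(194,490)),("stool far corner",S(33,212),Tt(152,65)),("stoolL",S(228,637),Tt(12,578)),("pot",S(75,195),Tt(120,167)),
 ("fenceL",S2(98,168),T2(100,103)),("fenceR",S2(217,90),T2(240,97)),("boltNL",S2(440,398),T2(100,432)),("boltNR",S2(572,295),T2(260,426)),("slotend?",S2(520,385),T2(163,453)),("binmax",(s,222,262),(t,262,187))]:
    x,e=tri(a,b); print(n,x.round(4),np.round(e,4))
E
```

```text
bigtop [0.5871 0.2811 0.0975] [0.0006 0.0006]
knobtop [0.5044 0.3028 0.0841] [0.001 0.001]
turq [0.5343 0.3764 0.0757] [0.0001 0.0001]
green [0.4238 0.3349 0.0737] [0. 0.]
stool far corner [ 0.6851  0.3851 -0.0041] [0.0013 0.0013]
stoolL [ 0.3654  0.4726 -0.0074] [0.0002 0.0002]
pot [0.6156 0.3834 0.0654] [0.0005 0.0005]
fenceL [ 0.6748 -0.1918  0.0443] [0.0006 0.0006]
fenceR [ 0.6769 -0.2761  0.0441] [0.0005 0.0005]
boltNL [ 0.4763 -0.1881  0.0269] [0.0008 0.0008]
boltNR [ 0.4785 -0.2846  0.0263] [0.0005 0.0005]
slotend? [ 0.4627 -0.227   0.0187] [0.0007 0.0007]
binmax [ 0.7279  0.0996 -0.1319] [0.0145 0.0145]
```

```bash
python3 - <<'E'
from h import *
s=load("scene");t=load("top")
crop("scene",200,190,390,350,4,"sc3");crop("top",195,175,335,345,4,"tc3")
print(tri((s,357,283),(t,275,324)))
c=load("top");print(proj(c,[0.504,0.303,0.1]))
E
```

```text
(array([0.28737982, 0.04111654, 0.0680317 ]), [0.0009920792741475832, 0.0009920792741475858])
(np.float64(182.29712530726442), np.float64(250.40220046158004))
```

View pics/sc3.png

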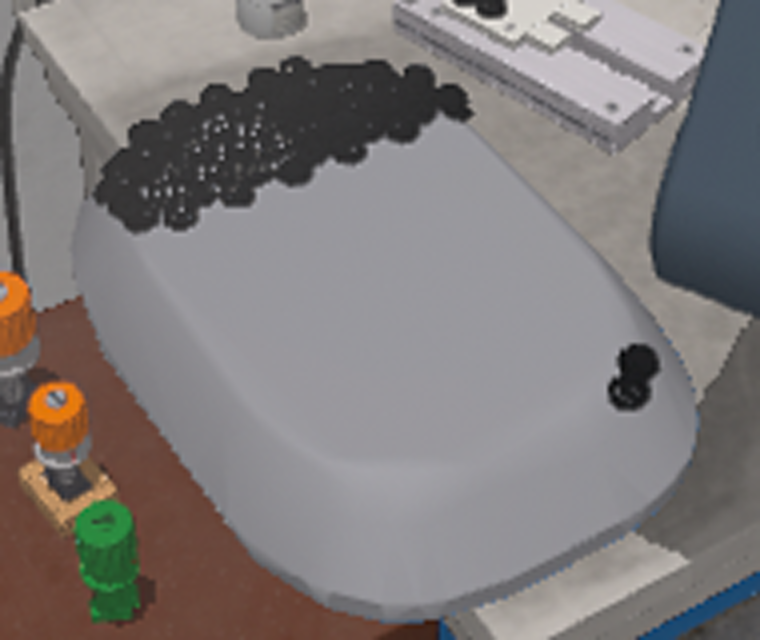

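View pics/tc3.png

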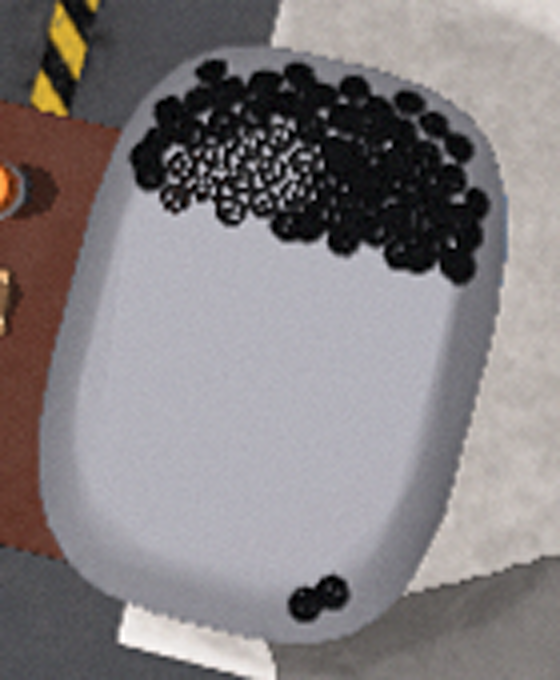

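```bash
cat >> h.py <<'E'
def goto(x,y,z,psi,o=None):
    """shift in tool axes + turn about tool z, to TCP xyz, tool-x yaw psi (tool down)"""
    o=o or get_obs(); r=R.from_quat(o["tool_rot"]).as_matrix()
    d=r.T@(np.array([x,y,z])-o["position"]); ps=np.arctan2(r[1,0],r[0,0])
    print("shift",d.round(4),"turn",round(-(psi-ps),4),"psi now",round(ps,4),"tilt",np.degrees(np.arccos(-r[2,2])).round(2),"q6",o["q"][5].round(3),"t",round(o["time"],2))
E
python3 - <<'E'
from h import *
goto(0.50,-0.235,0.404,1.6)
s=load("scene");t=load("top");print(tri((s,228.7,237.5),(t,232.5,217.5)))
E
```

```text
shift [ 0.351  -0.1983  0.0005] turn -1.1572 psi now 0.4428 tilt 0.06 q6 -0.178 t 0.25
(array([0.60227589, 0.16397012, 0.09432837]), [0.007911031157347509, 0.007911031157347535])
```

Call:
servo_tool --steps '[0.05,0.0,0.0,-0.06,0,0.05,0.35,-0.2,-0.06,-1.16,0.05,0.35,-0.2,-0.06,-1.16,0.05,0.35,-0.2,-0.06,-1.16,0.05,0.35,-0.2,-0.06,-1.16,0.05,0.35,-0.2,-0.06,-1.16,0.05,0.35,-0.2,-0.06,-1.16,0.05,0.35,-0.2,0,-1.16,0.05,0.35,-0.2,0,-1.16,0.05,0.35,-0.2,0,-1.16]'

```text
time: 1.5
position: [0.4985, -0.2347, 0.4052]
tool_rot: [0.696, 0.718, -0.0, 0.0]
ft_force: [1.1, -0.2, 1.1]
grip_width: 0.0499
```

```bash
python3 - <<'E'
from h import *
save("wrist","w1")
im=cv2.imread("pics/w1.png");cv2.imwrite("pics/w1b.png",cv2.resize(im,(800,600),interpolation=cv2.INTER_CUBIC))
E
```

```text
(no output)
```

View pics/w1b.png

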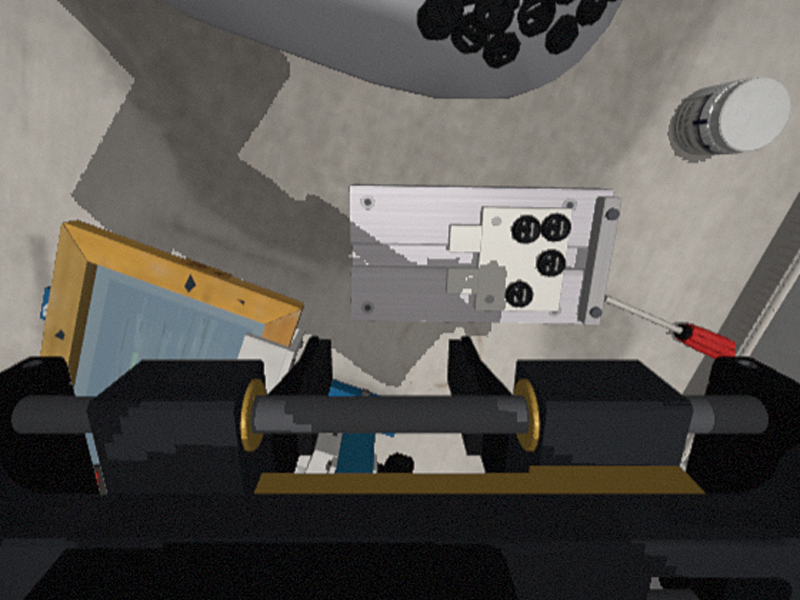

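```bash
python3 - <<'E'
from h import *
crop("w1",235,120,445,240,3.8,"w1c")
E
```

```text
(no output)
```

View pics/w1c.png

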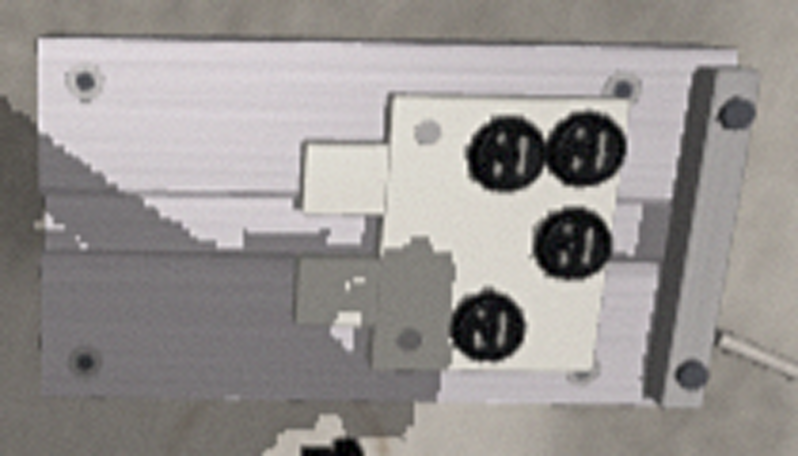

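```bash
python3 - <<'E'
from h import *
w=load("w1");t=load("top")
P=lambda u,v,z: atz(w,235+u/3.8,120+v/3.8,z)
for n,u,v,z in [("NL",38,38,.03),("NR",42,395,.03),("FL",738,47,.03),("b1",85,81,.03),("b2",85,362,.03),("b3",622,89,.03),("b4",581,372,.03),("slotL0",45,193,.03),("slotL1",290,193,.03),("slotR0",45,252,.03),("slotR1",290,257,.03),
 ("tabL",303,143,.04),("tabLin",300,209,.04),("tabRin",298,258,.04),("tabR",296,322,.04),("nfl",390,95,.04),("nbl",630,98,.04),("nfr",372,368,.04),("nbr",590,370,.04),
 ("fnearL",712,70,.046),("fnearR",665,405,.046),("fsL",737,113,.046),("fsR",691,374,.046)]:
    print(n,P(u,v,z).round(4), end=' ')
    if n[0]=='b' or n[:2]=='fs':
        print('top proj',np.round(proj(t,P(u,v,z)),1),end='')
    print()
T2=lambda u,v:(t,330+u/5,170+v/5)
for n,a,b in [("b1",(85,81),(100,432)),("b2",(85,362),(260,426)),("b3",(622,89),(88,151)),("b4",(581,372),(243,146)),("fsL",(737,113),(100,103)),("fsR",(691,374),(240,97))]:
    x,e=tri((w,235+a[0]/3.8,120+a[1]/3.8),T2(*b));print(n,x.round(4),np.round(e,4))
E
```

```text
NL [ 0.4629 -0.1727  0.03  ] 
NR [ 0.4646 -0.2919  0.03  ] 
FL [ 0.6817 -0.1688  0.03  ] 
b1 [ 0.4778 -0.1854  0.03  ] top proj [349.4 256.1]
b2 [ 0.4792 -0.2795  0.03  ] top proj [380.6 255.1]
b3 [ 0.6475 -0.1828  0.03  ] top proj [346.8 200.3]
b4 [ 0.6486 -0.278   0.03  ] top proj [378.1 199.3]
slotL0 [ 0.4653 -0.2216  0.03  ] 
slotL1 [ 0.5449 -0.2192  0.03  ] 
slotR0 [ 0.4654 -0.2413  0.03  ] 
slotR1 [ 0.5464 -0.2406  0.03  ] 
tabL [ 0.5465 -0.2014  0.04  ] 
tabLin [ 0.547  -0.2223  0.04  ] 
tabRin [ 0.5476 -0.2383  0.04  ] 
tabR [ 0.5484 -0.2599  0.04  ] 
nfl [ 0.5721 -0.1859  0.04  ] 
nbl [ 0.6461 -0.1845  0.04  ] 
nfr [ 0.5748 -0.2751  0.04  ] 
nbr [ 0.6472 -0.2736  0.04  ] 
fnearL [ 0.6668 -0.175   0.046 ] 
fnearR [ 0.671 -0.283  0.046] 
fsL [ 0.6767 -0.1875  0.046 ] top proj [348.8 190.1]
fsR [ 0.6777 -0.2719  0.046 ] top proj [376.8 189.2]
b1 [ 0.4783 -0.1834  0.0558] [0.0008 0.0008]
b2 [ 0.4781 -0.2891  0.0032] [0.0002 0.0002]
b3 [ 0.6476 -0.1839  0.0303] [0.0012 0.0012]
b4 [ 0.6495 -0.2794  0.0274] [0.0006 0.0006]
fsL [ 0.6742 -0.1887  0.0511] [0.0017 0.0017]
fsR [ 0.6777 -0.274   0.0451] [0.0018 0.0018]
```

```bash
python3 - <<'E'
from h import *
goto(0.504,0.303,0.37,3.5)
E
```

```text
shift [0.5379 0.022  0.035 ] turn -1.8984 psi now 1.6016 tilt 0.14 q6 -0.674 t 1.55
```

Call:
servo_tool --steps '[0.05,0.54,0.02,0,-1.7,0.05,0.54,0.02,0,-1.7,0.05,0.54,0.02,0,-1.7,0.05,0.54,0.02,0,-1.7,0.05,0.54,0.02,0,-1.7,0.05,0.54,0.02,0,-1.7,0.05,0.54,0.02,0.035,-1.7,0.05,0.54,0.02,0.035,-1.7,0.05,0.54,0.02,0.035,-1.7,0.05,0.54,0.02,0.035,-1.7,0.05,0.54,0.02,0.035,-1.7,0.05,0.54,0.02,0.035,-1.7]'

```text
time: 3.05
position: [0.5018, 0.3046, 0.3708]
tool_rot: [-0.079, 0.997, 0.0, 0.001]
ft_force: [-0.0, -0.3, 0.3]
grip_width: 0.0505
```

```bash
python3 - <<'E'
from h import *
save("wrist","w2"); o=get_obs(); print(o["position"],o["q"].round(3),o["time"])
im=cv2.imread("pics/w2.png");cv2.imwrite("pics/w2b.png",cv2.resize(im,(800,600),interpolation=cv2.INTER_CUBIC))
E
```

```text
[0.50173107 0.30471863 0.3706065 ] [ 0.356  0.517  1.566 -0.     1.058 -1.373] 3.1
```

View pics/w2b.png

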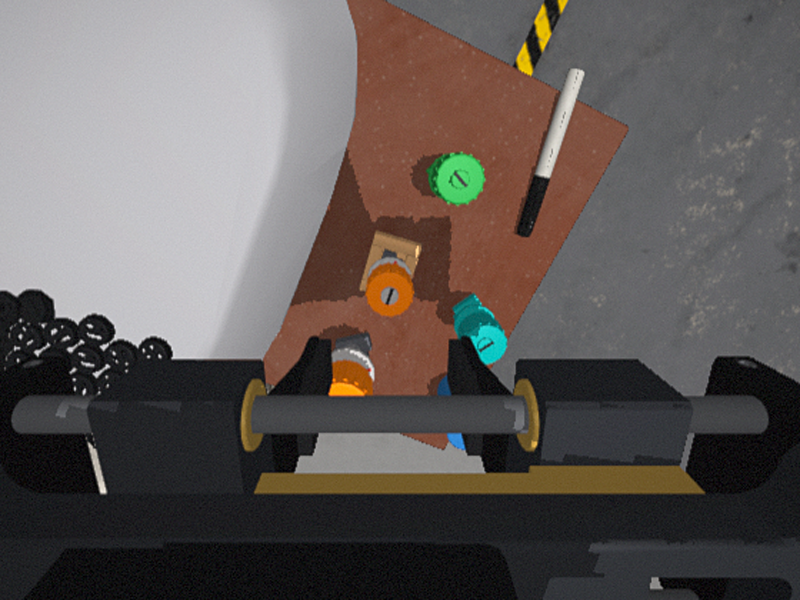

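```bash
python3 - <<'E'
from h import *
crop("w2",230,140,330,240,6,"w2c")
w=load("w2")
for z in (.078,.084,.09): print(atz(w,272.3,206.7,z).round(4))
print(tri((w,272.3,206.7),(load("top"),183.6,250),(load("scene"),214.5,290)))
E
```

```text
[0.508  0.3066 0.078 ]
[0.5061 0.3063 0.084 ]
[0.5041 0.306  0.09  ]
(array([0.50467543, 0.30401017, 0.08470776]), [0.0024620071166697676, 0.0007150521991114184, 0.0021418144772815807])
```

View pics/w2c.png

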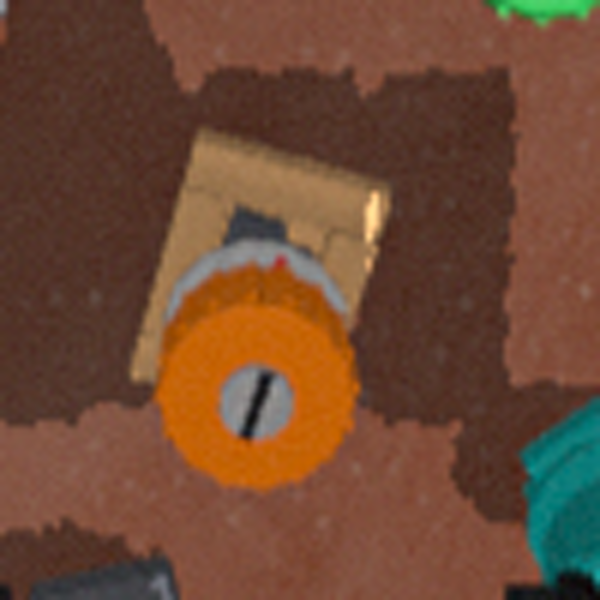

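```bash
python3 - <<'E'
from h import *
w=load("w2");P=lambda u,v,z: atz(w,230+u/6,140+v/6,z)
def yaw(a,b): d=b-a; return np.arctan2(d[1],d[0]),np.linalg.norm(d)
print("screw",yaw(P(270,373,.084),P(247,437,.084)))
print("restL",yaw(P(200,135,.016),P(135,380,.016)))
print("restTop",yaw(P(200,135,.016),P(388,190,.016)))
print("TL",P(203,132,.016),P(388,188,.016))
print("red",P(280,265,.05),P(280,265,.056))
# knob circle bounds
for u,v in [(158,393),(358,385),(258,490)]: print(P(u,v,.084))
goto(0.506,0.3065,0.27,3.3)
E
```

```text
screw (np.float64(-0.17211249878490348), np.float64(0.011437389826721935))
restL (np.float64(-0.11076384116211012), np.float64(0.05121781605668651))
restTop (np.float64(1.4405920937642613), np.float64(0.0379622459587464))
TL [0.47595173 0.2916103  0.016     ] [0.48115598 0.32869606 0.016     ]
red [0.49149795 0.30864335 0.05      ] [0.49007254 0.30832694 0.056     ]
[0.50726796 0.29089854 0.084     ]
[0.50095449 0.32234115 0.084     ]
[0.52119708 0.30933275 0.084     ]
shift [-0.0044  0.0011  0.1006] turn -6.2836 psi now -2.9836 tilt 0.07 q6 -1.373 t 3.1
```

Call:
servo_tool --steps '[0.06,0.003,0.001,0.04,0,0.06,0.003,0.001,0.07,0,0.06,0.003,0.001,0.07,0]'

```text
time: 3.48
position: [0.4975, 0.3055, 0.2981]
tool_rot: [-0.079, 0.997, -0.001, -0.002]
ft_force: [0.4, 0.8, 0.7]
grip_width: 0.0596
```

```bash
python3 - <<'E'
from h import *
save("wrist","w3"); o=get_obs(); print(o["position"],o["q"].round(3),o["time"])
im=cv2.imread("pics/w3.png");cv2.imwrite("pics/w3b.png",cv2.resize(im,(800,600),interpolation=cv2.INTER_CUBIC))
E
```

```text
[0.49821961 0.30596993 0.29958622] [ 0.36   0.612  1.628 -0.     0.903 -1.371] 3.525
```

View pics/w3b.png

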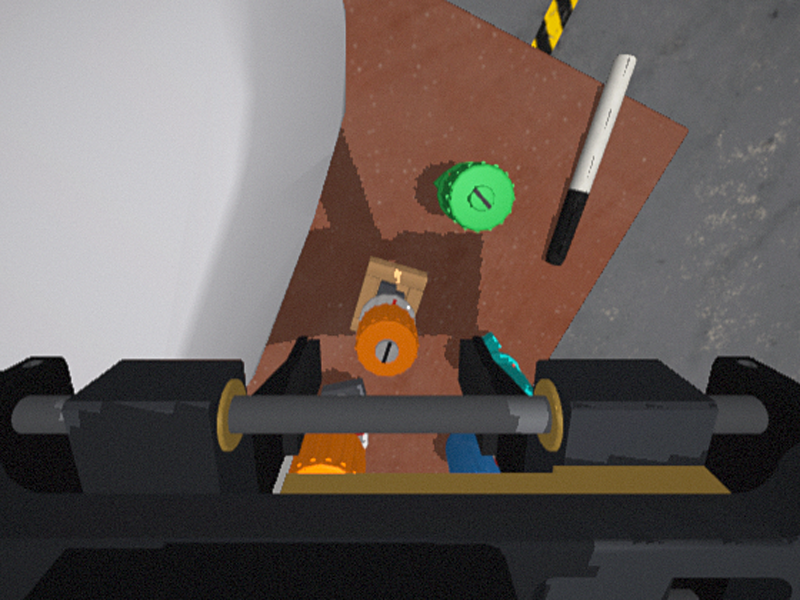

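```bash
python3 - <<'E'
from h import *
crop("w3",230,170,320,270,6,"w3c")
E
```

```text
(no output)
```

View pics/w3c.png

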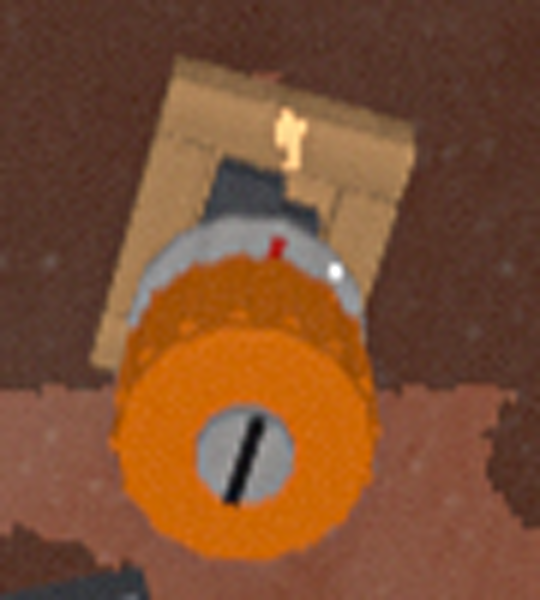

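```bash
python3 - <<'E'
from h import *
w=load("w3");w2=load("w2");P=lambda u,v,z: atz(w,230+u/6,170+v/6,z)
def yaw(a,b): d=b-a; return np.arctan2(d[1],d[0]),np.linalg.norm(d)
print("screw",yaw(P(259,420,.084),P(232,503,.084)))
print("restL",yaw(P(178,60,.016),P(95,362,.016)))
print("restTop",yaw(P(178,60,.016),P(412,130,.016)))
print("screw tri w2,w3",tri((w,230+246/6,170+461/6),(w2,272.7,140+403/6)))
x,_=tri((w,230+246/6,170+442/6),(w2,230+258/6,140+397/6)); print("knob face",x)
print("w3 at .084",P(246,442,.084), "width",P(115,440,.084)-P(378,440,.084))
o=get_obs();r=R.from_quat(o["tool_rot"]).as_matrix()
g=o["position"]+r[:,2]*.164;print("grasp pt",g,proj(w,g))
a=o["position"]+r[:,2]*.1822; print("tips mid",a,proj(w,a)); 
for s in(-.03,.03):print(proj(w,a+r[:,1]*s))
goto(0.5045,0.3065,0.3,3.3)
E
```

```text
screw (np.float64(-0.1322512977699564), np.float64(0.011577069549833337))
restL (np.float64(-0.11721594958261944), np.float64(0.051816485140065156))
restTop (np.float64(1.4311078864316444), np.float64(0.03784439490701769))
screw tri w2,w3 (array([0.50405695, 0.30633632, 0.09148596]), [1.3518709888062818e-05, 1.3518709888113733e-05])
knob face [0.50630314 0.30681455 0.08135398]
w3 at .084 [0.5050999  0.30647163 0.084     ] width [ 0.00502576 -0.03154324  0.        ]
grasp pt [0.49798302 0.30586797 0.13558643] (np.float64(271.400042405514), np.float64(271.65998133705045))
tips mid [0.49795677 0.30585666 0.11738645] (np.float64(271.5164546778354), np.float64(256.20886227393805))
(np.float64(222.49481059757252), np.float64(256.2834903914203))
(np.float64(320.5510369550588), np.float64(256.1342144599871))
shift [-0.0063 -0.0005 -0.0004] turn -6.2821 psi now -2.9821 tilt 0.09 q6 -1.371 t 3.52
```

Call:
servo_tool --steps '[0.055,-0.0065,0,0.0,0,0.055,-0.0065,0,0.02,0,0.055,-0.0065,0,0.04,0,0.055,-0.0065,0,0.057,0,0.055,-0.0065,0,0.057,0]' --force 30

```text
time: 4.15
position: [0.5045, 0.3078, 0.2423]
tool_rot: [-0.08, 0.997, -0.0, -0.001]
ft_force: [-0.1, 0.2, 0.4]
grip_width: 0.055
```

```bash
python3 - <<'E'
from h import *
save("wrist","w4"); o=get_obs(); print(o["position"],o["ft_force"],o["moment"],o["time"])
im=cv2.imread("pics/w4.png");cv2.imwrite("pics/w4b.png",cv2.resize(im,(800,600),interpolation=cv2.INTER_CUBIC))
E
```

```text
[0.50469918 0.30793365 0.24288663] [ 0.52637766  0.46946436 -0.56266539] [ 0.14114954 -0.14654984 -0.01369813] 4.2
```

View pics/w4b.png

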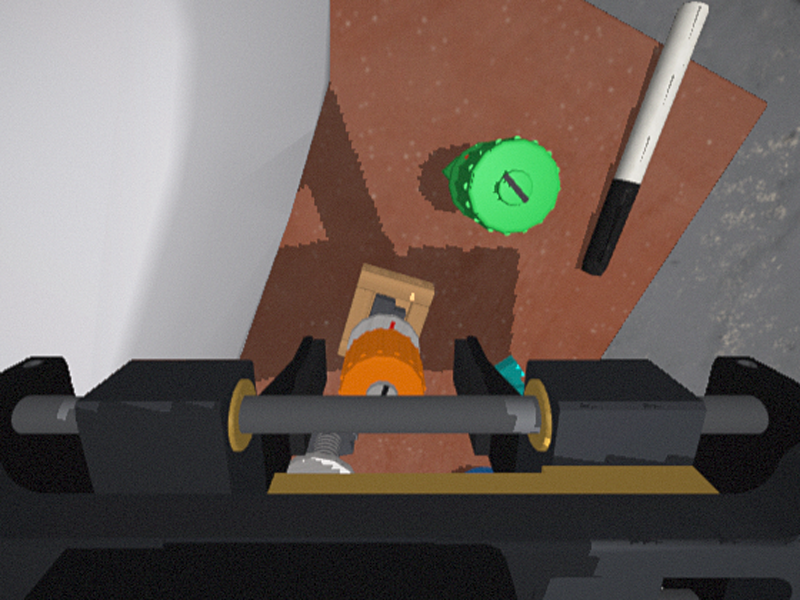

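Call:
servo_tool --steps '[0.055,0,-0.0015,0.0,0,0.028,0,-0.0015,0.0,0,0.028,0,-0.0015,0.0,0,0.028,0,-0.0015,0.0,0,0.028,0,-0.0015,0.0,0]' --force 30

```text
time: 4.82
position: [0.5047, 0.3063, 0.243]
tool_rot: [-0.081, 0.997, -0.0, 0.0]
ft_force: [0.2, -1.2, 1.1]
grip_width: 0.0315
```

```bash
python3 - <<'E'
from h import *
save("wrist","w5"); o=get_obs(); print(o["position"],o["ft_force"],o["moment"],o["time"],o["grip_width"])
im=cv2.imread("pics/w5.png");cv2.imwrite("pics/w5b.png",cv2.resize(im,(800,600),interpolation=cv2.INTER_CUBIC))
E
```

```text
[0.50473209 0.30628121 0.24296351] [-0.17023534 -1.45419538  1.96193688] [-0.19482651 -0.21255998  0.0296937 ] 4.875 0.03146070037996978
```

View pics/w5b.png

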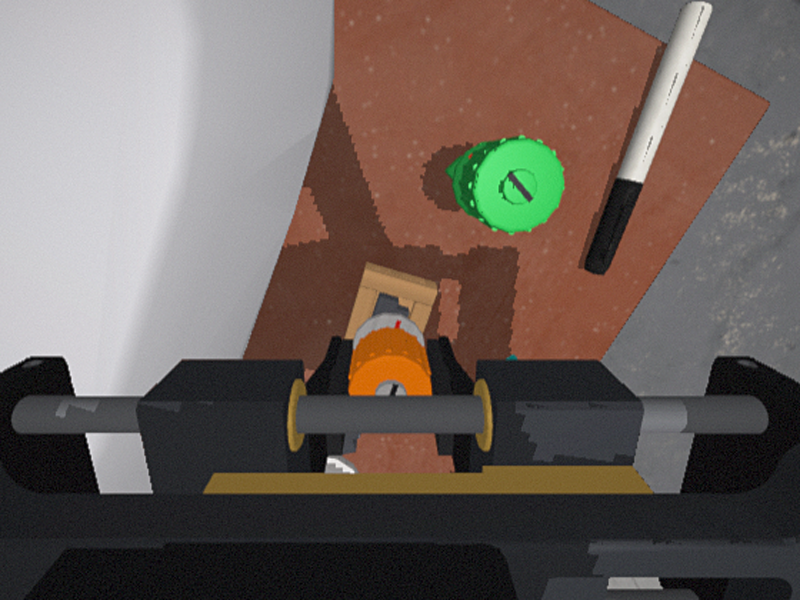

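Call:
servo_tool --steps '[0.028,0,0,-0.01,0,0.028,0,0,-0.035,0,0.028,0,0,-0.07,0,0.028,0,0,-0.11,0,0.028,0,0,-0.145,0,0.028,0,0,-0.157,0,0.028,0,0,-0.157,0]'

```text
time: 5.75
position: [0.5043, 0.3064, 0.3999]
tool_rot: [-0.081, 0.997, 0.0, 0.0]
ft_force: [0.6, 0.1, -3.8]
grip_width: 0.0313
```

```bash
python3 - <<'E'
from h import *
o=get_obs(); print(o["position"],o["ft_force"],o["moment"],o["time"],o["grip_width"])
goto(0.5135,-0.2318,0.40,3.45)
E
```

```text
[0.5043293  0.30642677 0.39992425] [ 0.59254787  0.08408676 -3.78325434] [ 0.0967866  -0.04345307 -0.0192974 ] 5.75 0.031308143133819535
shift [ 7.740e-02 -5.327e-01 -3.000e-04] turn -6.4304 psi now -2.9804 tilt 0.03 q6 -1.375 t 5.75
```

Call:
servo_tool --steps '[0.028,0.003,-0.02,0,0,0.028,0.009,-0.06,0,-0.02,0.028,0.016,-0.11,0,-0.04,0.028,0.023,-0.16,0,-0.06,0.028,0.031,-0.215,0,-0.08,0.028,0.039,-0.27,0,-0.1,0.028,0.047,-0.325,0,-0.12,0.028,0.055,-0.38,0,-0.147,0.028,0.062,-0.43,0,-0.147,0.028,0.069,-0.475,0,-0.147,0.028,0.074,-0.51,0,-0.147,0.028,0.077,-0.533,0,-0.147]'

```text
time: 7.25
position: [0.513, -0.2343, 0.3981]
tool_rot: [-0.152, 0.988, 0.001, -0.001]
ft_force: [-0.6, 0.5, -3.4]
grip_width: 0.0314
```

```bash
python3 - <<'E'
from h import *
o=get_obs(); print(o["position"],o["q"].round(3),o["ft_force"],o["moment"],o["time"],o["grip_width"])
goto(0.5135,-0.2318,0.34,3.45)
E
```

```text
[ 0.5129951  -0.23426075  0.39805252] [-0.626  0.454  1.594 -0.     1.097 -2.503] [-0.62207068  0.53194175 -3.44915287] [ 0.15405596 -0.15363823  0.00801759] 7.25 0.03138762093475549
shift [-0.0014  0.002   0.0581] turn -6.2857 psi now -2.8357 tilt 0.2 q6 -2.503 t 7.25
```

Call:
servo_tool --steps '[0.028,-0.001,0.002,0.03,0,0.028,-0.001,0.002,0.06,0,0.028,-0.001,0.002,0.085,0,0.028,-0.001,0.002,0.098,0,0.028,-0.001,0.002,0.098,0,0.028,-0.001,0.002,0.098,0]'

```text
time: 8.0
position: [0.5148, -0.23, 0.3025]
tool_rot: [-0.154, 0.988, -0.001, 0.001]
ft_force: [-0.1, 0.7, -2.9]
grip_width: 0.0316
```

```bash
python3 - <<'E'
from h import *
save("wrist","w6"); save("scene","s6");save("top","t6");o=get_obs(); print(o["position"],o["ft_force"],o["moment"],o["time"],o["grip_width"])
im=cv2.imread("pics/w6.png");cv2.imwrite("pics/w6b.png",cv2.resize(im,(800,600),interpolation=cv2.INTER_CUBIC))
goto(0.5135,-0.2318,0.34,3.45)
crop("s6",280,130,420,235,5.5,"s6c");crop("t6",320,170,420,290,5,"t6c")
E
```

```text
[ 0.51482122 -0.22997936  0.30279048] [ 0.03862147  0.20252247 -2.50769132] [ 0.11435124 -0.10685064 -0.00133598] 8.15 0.03158345051122408
shift [ 0.0018 -0.0014 -0.0372] turn -6.2832 psi now -2.8332 tilt 0.13 q6 -2.497 t 8.15
```

View pics/w6b.png

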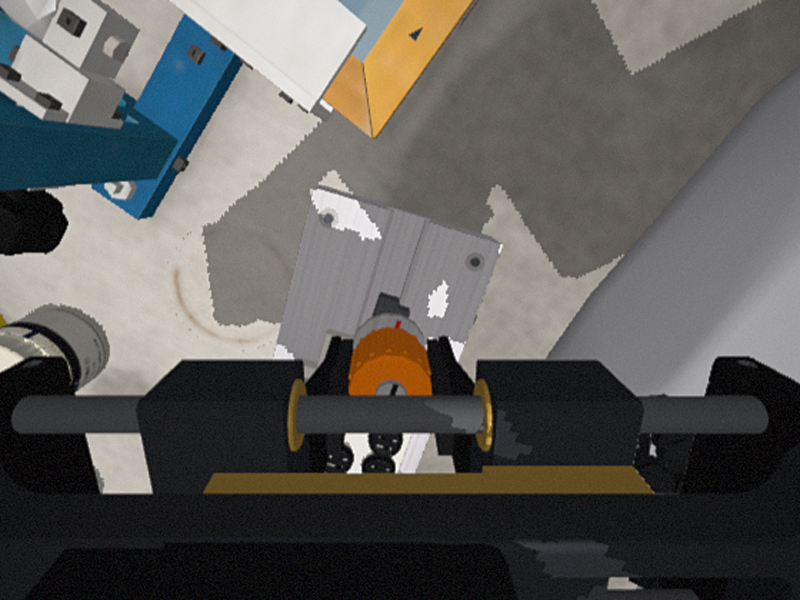

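View pics/s6c.png

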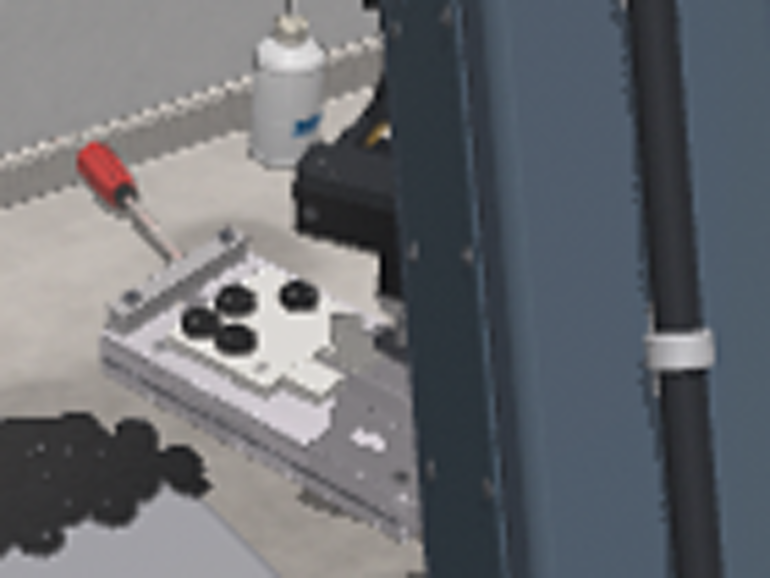

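View pics/t6c.png

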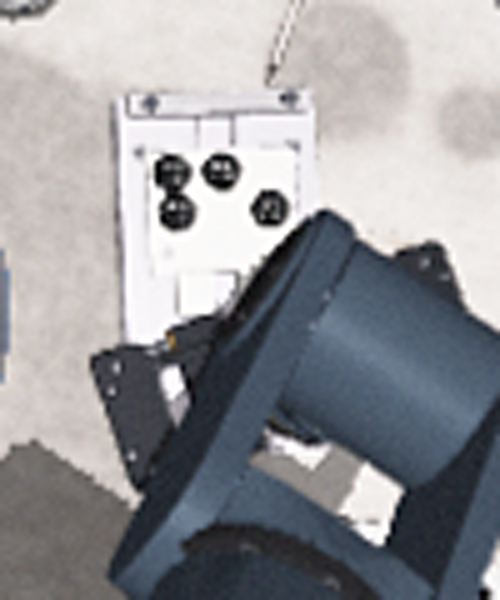

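```bash
python3 - <<'E'
from h import *
crop("w6",185,120,365,285,4.4,"w6c")
E
```

```text
(no output)
```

View pics/w6c.png

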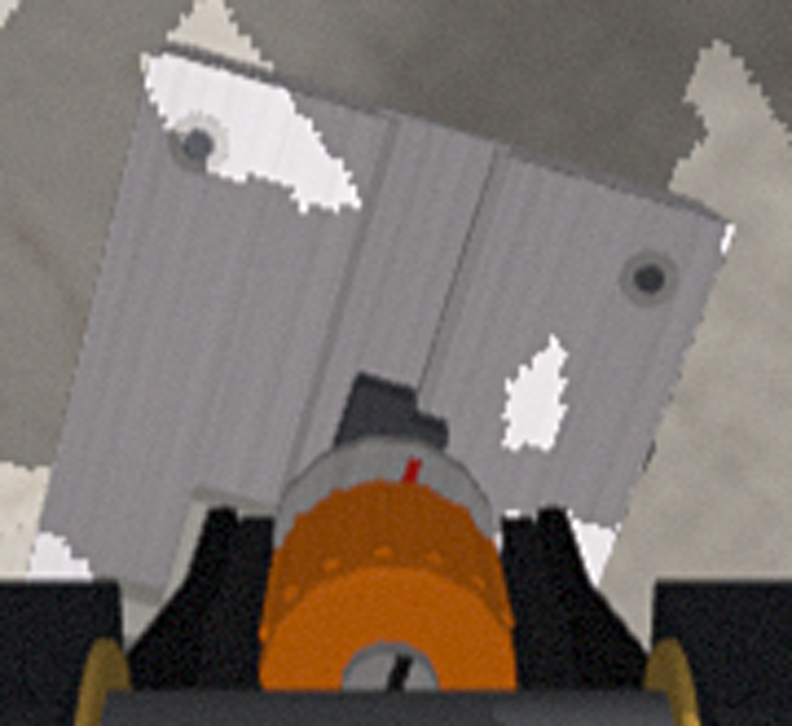

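```bash
python3 - <<'E'
from h import *
w=load("w6");P=lambda u,v,z: atz(w,185+u/4.4,120+v/4.4,z)
C=lambda X: tuple(((np.array(proj(w,X))-[185,120])*4.4).round(0))
def ln(a,b):
    d=b-a; th=np.arctan(d[1]/d[0]); return th, a[1]+ (0.5135-a[0])*np.tan(th)
print("L",ln(P(393,118,.03),P(292,470,.03)))
print("R",ln(P(496,150,.03),P(418,392,.03)))
print("tableL edge",ln(P(150,60,.03),P(32,560,.03)), "R",ln(P(728,225,.03),P(598,585,.03)))
print("b",P(198,146,.03),P(650,278,.03))
print("near corners",P(150,60,.03),P(728,228,.03))
print("red/slot yaw", ln(P(416,460,.118),P(406,483,.118)))
o=get_obs();p=o["position"]
for th in (0,.015,):
  c,s=np.cos(th),np.sin(th)
  for z in (.068,.077):
    print(th,z,[C([p[0]+c*a-s*b,p[1]+s*a+c*b,z]) for a,b in((-.0138,-.009),(-.0138,.009),(.0138,-.009))], "axis",C([p[0],p[1],z]))
  print("axis top",C([p[0],p[1],.149]), "face ctr",C([p[0],p[1],.143]))
E
```

```text
L (np.float64(0.02607255532893217), np.float64(-0.24266468268876126))
R (np.float64(0.017373761267585972), np.float64(-0.22197090296801866))
tableL edge (np.float64(0.01854816950916217), np.float64(-0.2909586015393222)) R (np.float64(0.03703960308948109), np.float64(-0.17198746814557447))
b [ 0.47927108 -0.27876211  0.03      ] [ 0.47729485 -0.1847946   0.03      ]
near corners [ 0.4661808  -0.29183639  0.03      ] [ 0.46301759 -0.17364965  0.03      ]
red/slot yaw (np.float64(-0.0719801367172794), np.float64(-0.23151083330853023))
0 0.068 [(np.float64(355.0), np.float64(363.0)), (np.float64(452.0), np.float64(393.0)), (np.float64(310.0), np.float64(502.0))] axis (np.float64(380.0), np.float64(448.0))
0 0.077 [(np.float64(353.0), np.float64(379.0)), (np.float64(455.0), np.float64(410.0)), (np.float64(307.0), np.float64(522.0))] axis (np.float64(380.0), np.float64(467.0))
axis top (np.float64(377.0), np.float64(694.0)) face ctr (np.float64(377.0), np.float64(668.0))
0.015 0.068 [(np.float64(353.0), np.float64(364.0)), (np.float64(451.0), np.float64(392.0)), (np.float64(311.0), np.float64(503.0))] axis (np.float64(380.0), np.float64(448.0))
0.015 0.077 [(np.float64(352.0), np.float64(379.0)), (np.float64(454.0), np.float64(409.0)), (np.float64(308.0), np.float64(523.0))] axis (np.float64(380.0), np.float64(467.0))
axis top (np.float64(377.0), np.float64(694.0)) face ctr (np.float64(377.0), np.float64(668.0))
```

```bash
python3 - <<'E'
from h import *
crop("w6",240,190,300,235,13,"w6d")
E
```

```text
(no output)
```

View pics/w6d.png

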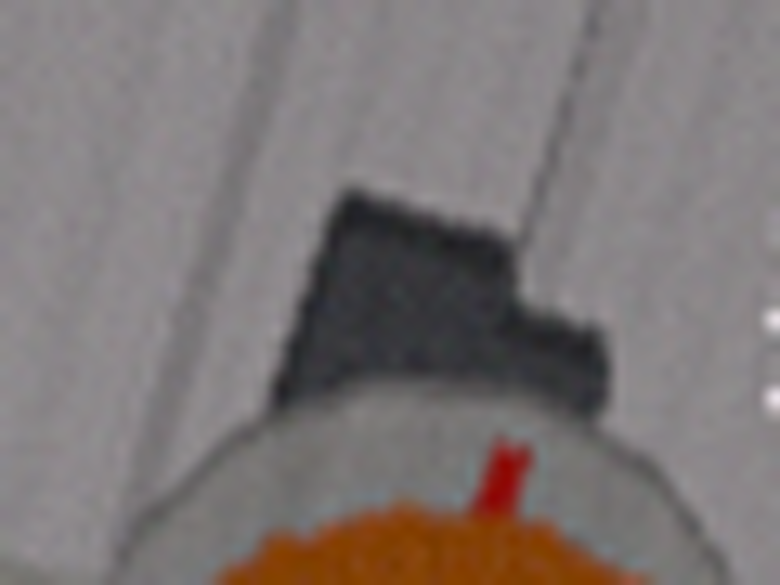

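```bash
python3 - <<'E'
from h import *
w=load("w6");P=lambda u,v,z: atz(w,240+u/13,190+v/13,z)
def ln(a,b):
    d=b-a; th=np.arctan(d[1]/d[0]); return round(th,4), round(a[1]+ (0.5-a[0])*np.tan(th),4)
hz=.0725
print("headL",ln(P(340,195,hz),P(272,405,hz)),P(340,195,hz),P(272,405,hz))
print("headR pt",P(608,370,hz))
print("near edge",P(350,190,hz),P(510,240,hz))
print("slotLout",ln(P(275,20,.03),P(128,480,.03)),"Lin",ln(P(300,20,.03),P(155,480,.03)))
print("slotRin",ln(P(590,20,.03),P(525,240,.03)),"Rout",ln(P(640,20,.03),P(570,250,.03)))
print(get_obs()["position"])
E
```

```text
headL (np.float64(0.0019), np.float64(-0.2383)) [ 0.501382   -0.23831799  0.0725    ] [ 0.51506891 -0.23829221  0.0725    ]
headR pt [ 0.50695718 -0.220028    0.0725    ]
near edge [ 0.5009145  -0.23785399  0.0725    ] [ 0.50101494 -0.22803864  0.0725    ]
slotLout (np.float64(-0.0031), np.float64(-0.2432)) Lin (np.float64(0.0025), np.float64(-0.2416))
slotRin (np.float64(0.0411), np.float64(-0.2224)) Rout (np.float64(0.0368), np.float64(-0.2191))
[ 0.51482122 -0.22997936  0.30279048]
```

Call:
servo_tool --steps '[0.028,0.0007,-0.0021,0.008,-0.012,0.028,0.0007,-0.0021,0.02,-0.012,0.028,0.0007,-0.0021,0.03,-0.012,0.028,0.0007,-0.0021,0.03,-0.012,0.028,0.0007,-0.0021,0.03,-0.012]'

```text
time: 8.78
position: [0.5146, -0.2321, 0.2716]
tool_rot: [-0.159, 0.987, 0.0, -0.0]
ft_force: [0.2, 1.0, -3.4]
grip_width: 0.0313
```

```bash
python3 - <<'E'
from h import *
save("wrist","w7"); o=get_obs(); print(o["position"],o["ft_force"],o["moment"],o["time"],o["grip_width"])
crop("w7",230,150,320,225,8.8,"w7d")
E
```

```text
[ 0.51462057 -0.23208866  0.27180122] [-0.55182531  0.12312499 -2.65372011] [ 0.08984275 -0.04342524  0.00753641] 8.825 0.031246142987784487
```

View pics/w7d.png

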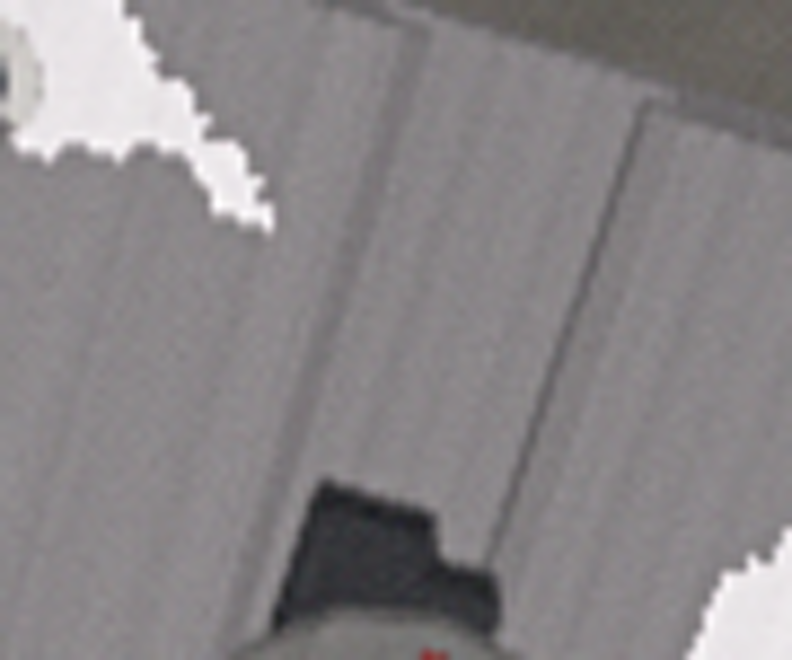

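```bash
python3 - <<'E'
from h import *
w=load("w7");P=lambda u,v,z: atz(w,230+u/8.8,150+v/8.8,z)
def ln(a,b):
    d=b-a; th=np.arctan(d[1]/d[0]); return round(th,4), round(a[1]+ (0.505-a[0])*np.tan(th),4)
hz=.0415
print("headL",ln(P(320,490,hz),P(274,630,hz)))
print("headR pt",P(500,605,hz), "near corner",P(320,485,hz))
print("slotLout",ln(P(405,40,.03),P(225,630,.03)),"Lin",ln(P(428,40,.03),P(250,630,.03)))
print("slotRin",ln(P(645,105,.03),P(495,555,.03)),"Rout",ln(P(675,105,.03),P(525,555,.03)))
print("near edge ends",P(428,30,.03),P(645,100,.03))
E
```

```text
headL (np.float64(0.0099), np.float64(-0.2399))
headR pt [ 0.50646608 -0.22182044  0.0415    ] near corner [ 0.50092688 -0.24011693  0.0415    ]
slotLout (np.float64(0.0247), np.float64(-0.2436)) Lin (np.float64(0.0303), np.float64(-0.2415))
slotRin (np.float64(0.0265), np.float64(-0.222)) Rout (np.float64(0.0297), np.float64(-0.2193))
near edge ends [ 0.46251799 -0.24300826  0.03      ] [ 0.46234333 -0.22322332  0.03      ]
```

Call:
servo_tool --steps '[0.028,0.0002,-0.0007,0.0,-0.015,0.028,0.0002,-0.0007,0.003,-0.015,0.028,0.0002,-0.0007,0.006,-0.015,0.028,0.0002,-0.0007,0.008,-0.015,0.028,0.0002,-0.0007,0.01,-0.015,0.028,0.0002,-0.0007,0.01,-0.015]'

```text
time: 9.57
position: [0.5144, -0.2327, 0.2615]
tool_rot: [-0.167, 0.986, 0.0, -0.0]
ft_force: [0.4, -0.2, -2.6]
grip_width: 0.0313
```

```bash
python3 - <<'E'
from h import *
o=get_obs(); print(o["position"],o["ft_force"],o["moment"],o["time"],o["grip_width"])
E
```

```text
[ 0.51444528 -0.2327106   0.26151473] [ 0.40369736 -0.23937881 -2.61482107] [ 0.10428777 -0.08304653 -0.04041342] 9.575 0.031305835337270466
```

No contact yet; continue down in small steps.

Call:
servo_tool --steps '[0.028,0,0,0.002,0,0.028,0,0,0.004,0,0.028,0,0,0.006,0,0.028,0,0,0.006,0]'

```text
time: 10.07
position: [0.5144, -0.2327, 0.2555]
tool_rot: [-0.167, 0.986, 0.0, -0.0]
ft_force: [0.6, 0.6, -3.1]
grip_width: 0.0313
```

```bash
python3 - <<'E'
from h import *
o=get_obs(); print(o["position"],o["ft_force"],o["moment"],o["time"],o["grip_width"])
E
```

```text
[ 0.51444468 -0.23274119  0.25554229] [ 0.63539511  0.57531981 -3.12469795] [ 0.1835252  -0.11027884  0.00905846] 10.075 0.03133293316419517
```

Call:
servo_tool --steps '[0.028,0,0,0.002,0,0.028,0,0,0.004,0,0.028,0,0,0.006,0,0.028,0,0,0.0075,0,0.028,0,0,0.0075,0]'

```text
time: 10.7
position: [0.5145, -0.2327, 0.2481]
tool_rot: [-0.167, 0.986, 0.0, -0.0]
ft_force: [0.3, 0.4, -1.7]
grip_width: 0.0317
```

```bash
python3 - <<'E'
from h import *
o=get_obs(); print(o["position"],o["ft_force"],o["moment"],o["time"],o["grip_width"])
E
```

```text
[ 0.51446694 -0.23273269  0.24807262] [ 0.3396613   0.38152468 -1.72189271] [ 0.15144424 -0.15926846 -0.01171333] 10.7 0.03165036761799383
```

Call:
servo_tool --steps '[0.028,0,0,0.001,0,0.028,0,0,0.002,0,0.028,0,0,0.002,0]'

```text
time: 11.08
position: [0.5145, -0.2327, 0.2462]
tool_rot: [-0.167, 0.986, 0.0, -0.0]
ft_force: [-0.6, 0.0, -3.6]
grip_width: 0.0315
```

```bash
python3 - <<'E'
from h import *
save("wrist","w8");o=get_obs(); print(o["position"],o["ft_force"],o["moment"],o["time"],o["grip_width"])
crop("w8",185,120,365,285,4.4,"w8c")
E
```

```text
[ 0.51449486 -0.23275573  0.24624402] [ 0.14129003 -0.93255535 -2.87679528] [ 0.12136632 -0.09846503  0.01979965] 11.125 0.031728293681363144
```

View pics/w8c.png

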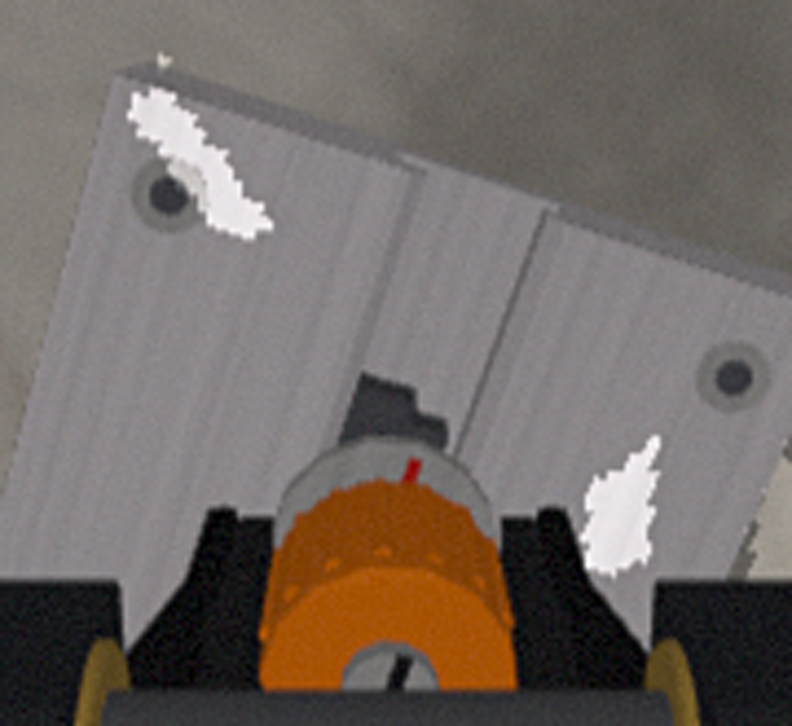

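Call:
servo_tool --steps '[0.028,0,0,0.001,0,0.028,0,0,0.0018,0,0.028,0,0,0.0018,0]'

```text
time: 11.5
position: [0.5145, -0.2327, 0.2443]
tool_rot: [-0.167, 0.986, 0.0, -0.0]
ft_force: [1.2, -0.8, -2.8]
grip_width: 0.0312
```

```bash
python3 - <<'E'
from h import *
o=get_obs(); print(o["position"],o["ft_force"],o["moment"],o["time"],o["grip_width"])
E
```

```text
[ 0.51448599 -0.23273776  0.24433502] [ 1.19269468 -0.75009728 -2.79946727] [ 0.12132495 -0.14228148  0.03162974] 11.5 0.031248087198071667
```

Call:
servo_tool --steps '[0.028,0,0,0.0008,0,0.028,0,0,0.0015,0,0.028,0,0,0.0015,0]'

```text
time: 11.88
position: [0.5146, -0.2329, 0.2434]
tool_rot: [-0.167, 0.986, -0.0, 0.0]
ft_force: [0.1, 0.6, 0.6]
grip_width: 0.0311
```

```bash
python3 - <<'E'
from h import *
o=get_obs(); print(o["position"],o["ft_force"],o["moment"],o["time"],o["grip_width"])
E
```

```text
[ 0.5146261  -0.2328623   0.24343366] [0.11235117 0.62249423 0.64141695] [ 0.17985992 -0.03514599  0.09967975] 11.875 0.031112994537380024
```

Call:
servo_tool --steps '[0.028,0,0,-0.0008,0,0.028,-0.0076,-0.0025,-0.0008,0,0.028,-0.0166,-0.0055,-0.0008,0,0.028,-0.0261,-0.0086,-0.0008,0,0.028,-0.0352,-0.0116,-0.0008,0,0.028,-0.0428,-0.0141,-0.0008,0,0.028,-0.0428,-0.0141,-0.0008,0]'

```text
time: 12.75
position: [0.5604, -0.232, 0.2437]
tool_rot: [-0.167, 0.986, -0.0, 0.0]
ft_force: [-0.4, 0.0, -3.1]
grip_width: 0.0314
```

```bash
python3 - <<'E'
from h import *
save("wrist","w9");save("top","t9");save("scene","s9");o=get_obs(); print(o["position"],o["ft_force"],o["moment"],o["time"],o["grip_width"])
im=cv2.imread("pics/w9.png");cv2.imwrite("pics/w9b.png",cv2.resize(im,(800,600),interpolation=cv2.INTER_CUBIC))
crop("s9",280,130,420,235,5.5,"s9c")
E
```

```text
[ 0.55940199 -0.23193132  0.24364393] [-0.64354895  0.84220059 -2.26982512] [ 0.15743604 -0.14122498 -0.00398542] 12.9 0.03123066311855034
```

View pics/w9b.png

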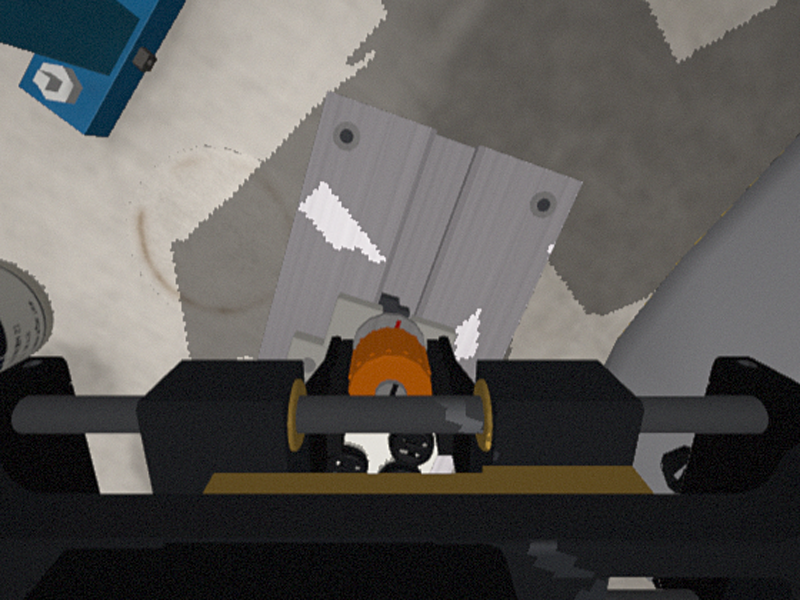

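View pics/s9c.png

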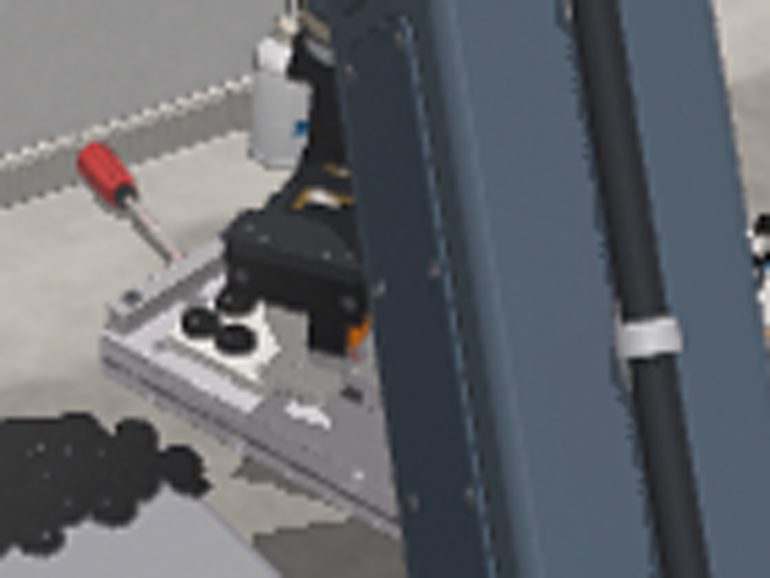

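Call:
servo_tool --steps '[0.028,-0.0029,-0.0009,0,0,0.028,-0.0057,-0.0019,0,0,0.028,-0.0086,-0.0028,0,0,0.028,-0.0114,-0.0037,0,0,0.028,-0.0143,-0.0047,0,0,0.028,-0.0171,-0.0056,0,0,0.028,-0.0171,-0.0056,0,0]'

```text
time: 13.78
position: [0.5779, -0.2316, 0.2437]
tool_rot: [-0.167, 0.986, -0.0, 0.0]
ft_force: [-1.5, -0.1, -3.1]
grip_width: 0.031
```

```bash
python3 - <<'E'
from h import *
save("top","t10");save("scene","s10");o=get_obs(); print(o["position"],o["ft_force"],o["moment"],o["time"],o["grip_width"])
crop("s10",280,130,420,235,5.5,"s10c")
E
```

```text
[ 0.57785719 -0.2316363   0.24367982] [-0.80716037 -0.1985957  -1.82300394] [0.15218816 0.08407955 0.03644686] 13.875 0.03160148371459932
```

View pics/s10c.png

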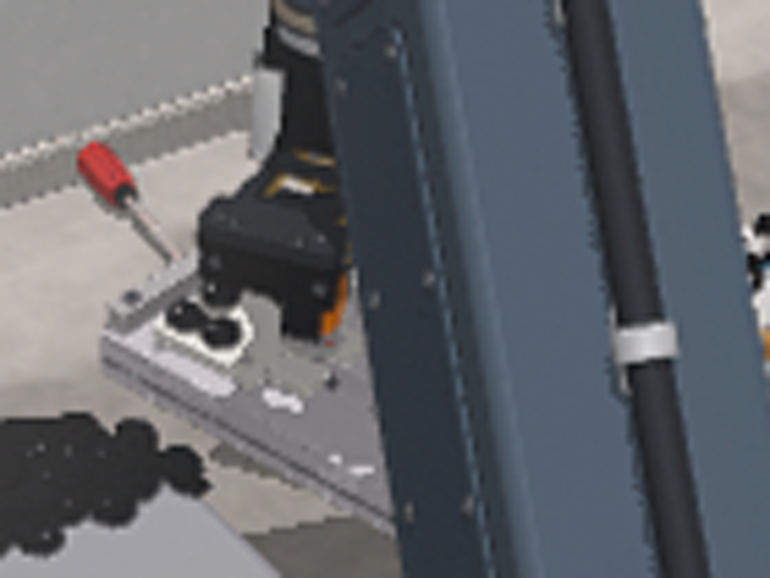

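Call:
servo_tool --steps '[0.028,-0.0014,-0.0005,0,0,0.028,-0.0029,-0.0009,0,0,0.028,-0.0043,-0.0014,0,0,0.028,-0.0057,-0.0019,0,0,0.028,-0.0071,-0.0023,0,0,0.028,-0.0071,-0.0023,0,0]'

```text
time: 14.62
position: [0.5853, -0.2315, 0.2437]
tool_rot: [-0.167, 0.986, -0.0, 0.0]
ft_force: [-2.1, 0.2, -2.5]
grip_width: 0.0314
```

```bash
python3 - <<'E'
from h import *
save("top","t11");save("scene","s11");o=get_obs(); print(o["position"],o["ft_force"],o["moment"],o["time"],o["grip_width"])
crop("s11",280,130,420,235,5.5,"s11c");crop("t11",320,170,420,290,5,"t11c")
E
```

```text
[ 0.58523227 -0.23151272  0.24371473] [-1.05974037  0.32530194 -3.29122923] [0.12725259 0.13636023 0.00732275] 14.725 0.031065454025168394
```

View pics/s11c.png

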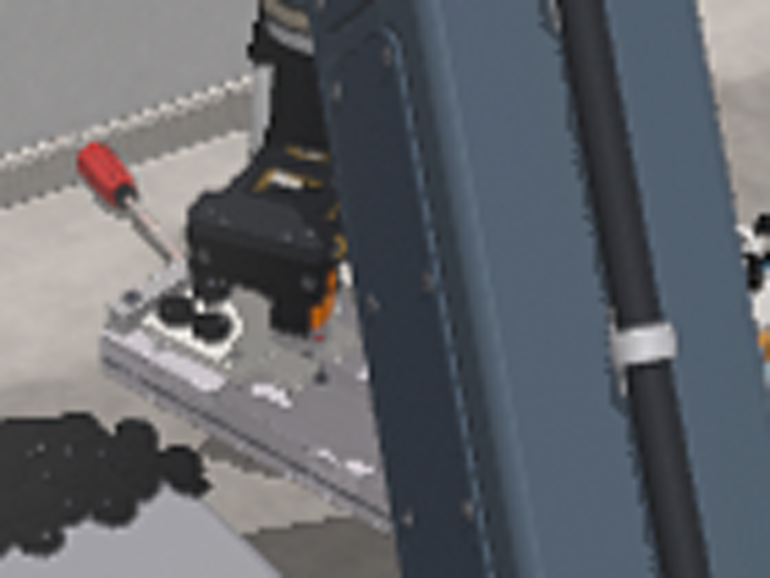

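View pics/t11c.png

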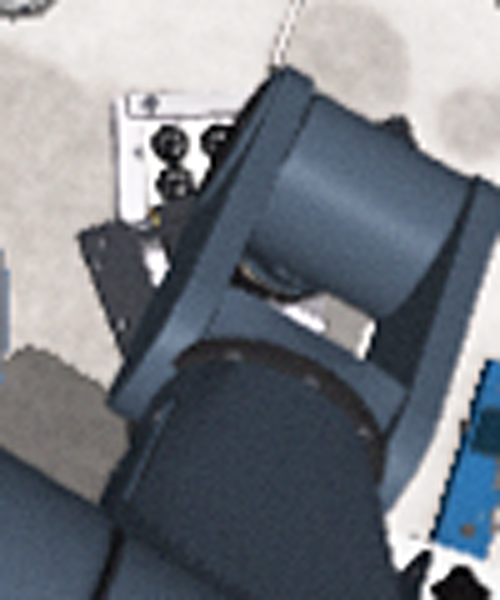

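Nest sliding, still short of the fence. Continue in 1 mm rows.

Call:
servo_tool --steps '[0.028,-0.001,-0.0003,0,0,0.028,-0.0019,-0.0006,0,0,0.028,-0.0028,-0.0009,0,0,0.028,-0.0028,-0.0009,0,0]'

```text
time: 15.22
position: [0.5881, -0.2314, 0.2437]
tool_rot: [-0.167, 0.986, -0.0, 0.0]
ft_force: [-1.2, 0.3, -2.3]
grip_width: 0.0312
```

```bash
python3 - <<'E'
from h import *
o=get_obs(); print(o["position"],o["ft_force"],o["moment"],o["time"],o["grip_width"])
E
```

```text
[ 0.58806609 -0.23141599  0.24371677] [-1.20984349  0.30279221 -2.34913966] [ 0.11373971  0.21701916 -0.00473821] 15.225 0.031152103361889335
```

Call:
servo_tool --steps '[0.028,-0.0005,-0.0002,0,0,0.028,-0.001,-0.0003,0,0,0.028,-0.0014,-0.0005,0,0]'

```text
time: 15.6
position: [0.5894, -0.2314, 0.2437]
tool_rot: [-0.167, 0.986, 0.0, -0.0]
ft_force: [-1.7, 0.2, -2.9]
grip_width: 0.031
```

```bash
python3 - <<'E'
from h import *
o=get_obs(); print(o["position"],o["ft_force"],o["moment"],o["time"],o["grip_width"])
E
```

```text
[ 0.58940556 -0.23140303  0.2437146 ] [-1.72616226  0.20272815 -2.87715399] [0.13662633 0.36794888 0.01416667] 15.6 0.031029338575053224
```

Call:
servo_tool --steps '[0.028,-0.0005,-0.0002,0,0,0.028,-0.001,-0.0003,0,0]'

```text
time: 15.85
position: [0.5901, -0.2313, 0.2437]
tool_rot: [-0.167, 0.986, 0.0, -0.001]
ft_force: [-4.2, -0.3, -0.7]
grip_width: 0.0311
```

```bash
python3 - <<'E'
from h import *
save("scene","s12");o=get_obs(); print(o["position"],o["ft_force"],o["moment"],o["time"],o["grip_width"])
crop("s12",280,130,420,235,5.5,"s12c")
E
```

```text
[ 0.59010072 -0.2312914   0.24370795] [-4.69830814  0.20820504 -0.18926755] [ 0.08215935  0.67708101 -0.0317217 ] 15.9 0.0313330369984122
```

View pics/s12c.png

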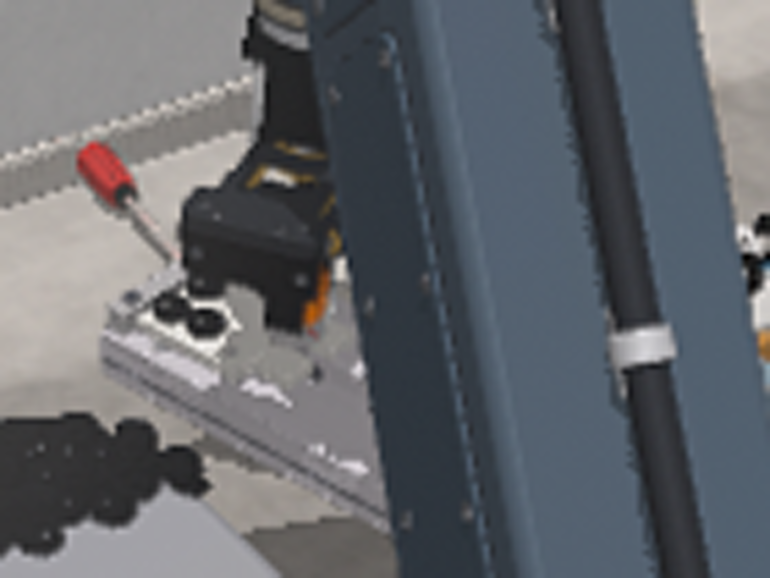

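Call:
servo_tool --steps '[0.028,-0.0004,-0.0001,0,0,0.028,-0.0008,-0.0003,0,0]'

```text
time: 16.15
position: [0.5906, -0.2313, 0.2437]
tool_rot: [-0.167, 0.986, 0.001, -0.001]
ft_force: [-6.8, -0.3, -0.4]
grip_width: 0.0313
```

```bash
python3 - <<'E'
from h import *
o=get_obs(); print(o["position"],o["ft_force"],o["moment"],o["time"],o["grip_width"],o["q"].round(3))
E
```

```text
[ 0.59061604 -0.23125014  0.24369511] [-6.77686167 -0.26547519 -0.38749313] [ 0.09469206  1.0675672  -0.00293517] 16.15 0.03129606962501254 [-5.490e-01  7.450e-01  1.525e+00 -1.000e-03  8.740e-01 -2.455e+00]
```

Call:
servo_tool --steps '[0.028,0,0,0,0.15,0.028,0,0,0,0.3,0.028,0,0,0,0.45,0.028,0,0,0,0.6,0.028,0,0,0,0.6]' --force 35

```text
time: 16.77
position: [0.5907, -0.2303, 0.2437]
tool_rot: [0.133, 0.991, 0.001, -0.001]
ft_force: [-5.1, 3.4, 0.3]
grip_width: 0.0316
```

```bash
python3 - <<'E'
from h import *
o=get_obs(); print(o["position"],o["ft_force"],o["moment"],o["time"],o["grip_width"],o["q"].round(3))
E
```

```text
[ 0.59073227 -0.23029048  0.24369767] [-5.12340512  3.39863536  0.33517134] [ 0.6870232   0.82217849 -0.00281638] 16.775 0.031612208125818636 [-0.548  0.745  1.526  0.002  0.875 -1.854]
```

```bash
python3 - <<'E'
from h import *
w=load("w8")
p=np.array([ 0.51449486,-0.23275573,0.24624402]); r=R.from_quat([-0.167,.986,0,0]).as_matrix()
C=lambda x,y,z: tuple(((np.array(proj(w,p+r@np.array([x,y,z])))-[185,120])*4.4).round(0))
for y in (-.0257,-.0157,.0157,.0257):
    print(y,[C(x,y,.1822) for x in(-.0095,0,.0095)])
print("axis at tip", C(0,0,.1822), "flange ctr z",[ (z,C(0,0,z)) for z in (.186,.19,.195)])
print("knob face (z top)",[ (round(z,3),C(0,0,z),C(0,-.016,z),C(0,.016,z)) for z in (.155,.16)])
# flange front
for z in (.184,.188,.192): print(z,"flange front",C(.017,0,z),C(0,-.017,z),C(0,.017,z))
E
python3 - <<'E'
import sys; sys.path.insert(0,'.')
import os; os.chdir('.')
from h import *
crop("w8",215,210,330,285,6.9,"w8e")
E
```

```text
-0.0257 [(np.float64(195.0), np.float64(645.0)), (np.float64(192.0), np.float64(584.0)), (np.float64(189.0), np.float64(522.0))]
-0.0157 [(np.float64(266.0), np.float64(645.0)), (np.float64(264.0), np.float64(584.0)), (np.float64(262.0), np.float64(522.0))]
0.0157 [(np.float64(487.0), np.float64(644.0)), (np.float64(488.0), np.float64(584.0)), (np.float64(490.0), np.float64(521.0))]
0.0257 [(np.float64(557.0), np.float64(644.0)), (np.float64(560.0), np.float64(584.0)), (np.float64(562.0), np.float64(521.0))]
axis at tip (np.float64(376.0), np.float64(584.0)) flange ctr z [(0.186, (np.float64(376.0), np.float64(572.0))), (0.19, (np.float64(376.0), np.float64(559.0))), (0.195, (np.float64(376.0), np.float64(545.0)))]
knob face (z top) [(0.155, (np.float64(374.0), np.float64(689.0)), (np.float64(241.0), np.float64(689.0)), (np.float64(508.0), np.float64(689.0))), (0.16, (np.float64(375.0), np.float64(667.0)), (np.float64(245.0), np.float64(667.0)), (np.float64(505.0), np.float64(667.0)))]
0.184 flange front (np.float64(376.0), np.float64(466.0)) (np.float64(256.0), np.float64(578.0)) (np.float64(496.0), np.float64(578.0))
0.188 flange front (np.float64(376.0), np.float64(455.0)) (np.float64(258.0), np.float64(566.0)) (np.float64(494.0), np.float64(565.0))
0.192 flange front (np.float64(376.0), np.float64(445.0)) (np.float64(261.0), np.float64(554.0)) (np.float64(492.0), np.float64(553.0))
```

View pics/w8e.png

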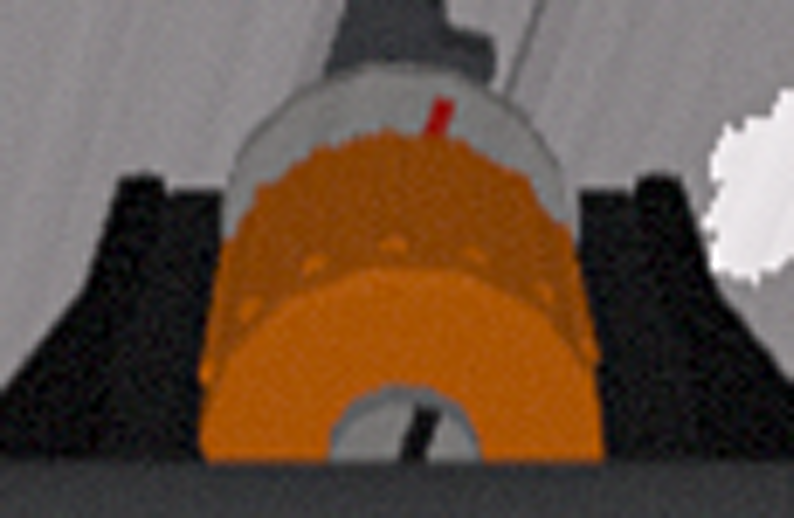

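Call:
servo_tool --steps '[0.028,0,0.0008,0,0.15,0.028,-0.0001,0.0012,0,0.3,0.028,-0.0002,0.0016,0,0.45,0.028,-0.0004,0.0019,0,0.6,0.028,-0.0004,0.0019,0,0.6]'

```text
time: 17.4
position: [0.5914, -0.2294, 0.2437]
tool_rot: [0.419, 0.908, -0.0, -0.002]
ft_force: [-5.2, -0.4, 0.8]
grip_width: 0.0311
```

```bash
python3 - <<'E'
from h import *
o=get_obs(); print(o["position"],o["ft_force"],o["moment"],o["time"],o["grip_width"],o["q"].round(3))
E
```

```text
[ 0.59142917 -0.22936494  0.24367557] [-5.24682879 -0.41054961  0.82600715] [0.06454213 1.03836813 0.07954615] 17.4 0.031121085155109036 [-5.460e-01  7.450e-01  1.525e+00 -1.000e-03  8.740e-01 -1.251e+00]
```

Call:
servo_tool --steps '[0.028,0,0.0004,0,0.14,0.028,-0.0001,0.0007,0,0.28,0.028,-0.0002,0.0009,0,0.4,0.028,-0.0002,0.0009,0,0.4]'

```text
time: 17.9
position: [0.592, -0.2294, 0.2436]
tool_rot: [0.591, 0.807, -0.001, -0.002]
ft_force: [-6.9, -0.6, 0.4]
grip_width: 0.0312
```

```bash
python3 - <<'E'
from h import *
o=get_obs(); print(o["position"],o["ft_force"],o["moment"],o["time"],o["grip_width"],o["q"].round(3))
save("wrist","w13");im=cv2.imread("pics/w13.png");cv2.imwrite("pics/w13b.png",cv2.resize(im,(800,600),interpolation=cv2.INTER_CUBIC))
E
```

```text
[ 0.59204039 -0.22937949  0.24363114] [-6.92320967 -0.64734564  0.39985372] [-0.2813361   1.24080603  0.06550111] 17.9 0.031245493163659925 [-0.545  0.746  1.523 -0.002  0.876 -0.85 ]
```

View pics/w13b.png

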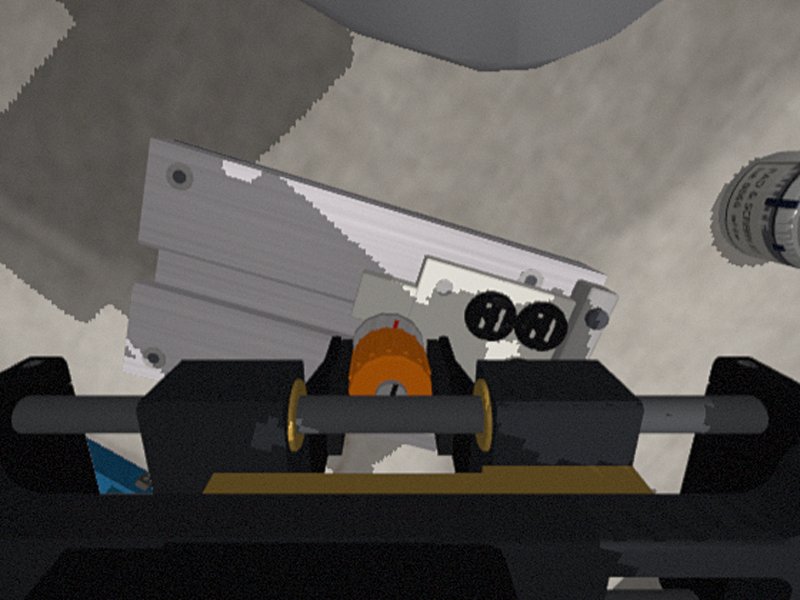

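Call:
servo_tool --steps '[0.028,0,0.0001,0,0.06,0.028,0,0.0002,0,0.12,0.028,0,0.0002,0,0.12]'

```text
time: 18.32
position: [0.5922, -0.2295, 0.2437]
tool_rot: [0.638, 0.77, -0.001, -0.001]
ft_force: [-7.0, -2.6, 0.0]
grip_width: 0.0315
```

```bash
python3 - <<'E'
from h import *
o=get_obs(); print(o["position"],o["ft_force"],o["moment"],o["time"],o["grip_width"],o["q"].round(3))
E
```

```text
[ 0.59218719 -0.22952591  0.24367401] [-6.95420308 -2.62809921  0.00774825] [-0.40158259  1.32893372  0.04625185] 18.325 0.03153791681520298 [-0.545  0.746  1.523 -0.003  0.876 -0.73 ]
```

Call:
servo_tool --steps '[0.028,-0.0003,0.0,0,0.05,0.028,-0.0005,0.0,0,0.1,0.028,-0.0005,0.0,0,0.1]'

```text
time: 18.7
position: [0.5923, -0.2298, 0.2436]
tool_rot: [0.676, 0.737, -0.001, -0.001]
ft_force: [-7.3, -1.4, 0.3]
grip_width: 0.0314
```

```bash
python3 - <<'E'
from h import *
o=get_obs(); print(o["position"],o["ft_force"],o["moment"],o["time"],o["grip_width"],o["q"].round(3))
E
```

```text
[ 0.59230121 -0.22982963  0.24361493] [-7.30448672 -1.35421883  0.32666322] [-0.39377077  1.30224855  0.19127064] 18.7 0.031358324263145144 [-0.545  0.746  1.522 -0.003  0.876 -0.631]
```

Call:
servo_tool --steps '[0.028,-0.0001,0.0002,0.0004,0.1,0.028,-0.0002,0.0003,0.0008,0.2,0.028,-0.0002,0.0003,0.0008,0.2]'

```text
time: 19.08
position: [0.5926, -0.2299, 0.2428]
tool_rot: [0.746, 0.666, -0.001, -0.001]
ft_force: [-6.0, -0.5, 0.5]
grip_width: 0.0315
```

```bash
cat >> h.py <<'E'
def mz(n=4):
    L=[]
    for i in range(n):
        o=get_obs(); L.append(np.r_[o["ft_force"],o["moment"],o["joint_torque"][5],o["position"]]); camera("top")
    L=np.array(L); print("t",round(o["time"],2),"q6",o["q"][5].round(3),"F",L[:,:3].mean(0).round(2),"M",L[:,3:6].mean(0).round(3),"mz sd",L[:,5].std().round(3),"tau6",L[:,6].mean().round(3),L[:,6].std().round(3),"pos",L[:,7:].mean(0).round(4),"w",o["grip_width"].round(4))
E
python3 -c "
from h import *
mz()"
```

```text
Traceback (most recent call last):
  File "h.py", line 33, in mz
    L=np.array(L); print("t",round(o["time"],2),"q6",o["q"][5].round(3),"F",L[:,:3].mean(0).round(2),"M",L[:,3:6].mean(0).round(3),"mz sd",L[:,5].std().round(3),"tau6",L[:,6].mean().round(3),L[:,6].std().round(3),"pos",L[:,7:].mean(0).round(4),"w",o["grip_width"].round(4))
                                                                                                                                                                                                                                                        ^^^^^^^^^^^^^^^^^^^^^
AttributeError: 'float' object has no attribute 'round'
```

```bash
sed -i 's/o\["grip_width"\].round(4)/round(o["grip_width"],4)/' h.py; python3 -c "
from h import *
mz()"
```

```text
t 19.43 q6 -0.431 F [-6.73 -0.77  0.34] M [-0.269  1.347  0.211] mz sd 0.007 tau6 0.172 0.0 pos [ 0.5926 -0.2299  0.2428] w 0.031
```

Call:
servo_tool --steps '[0.028,0,0.0002,0.0004,0.1,0.028,-0.0001,0.0004,0.0008,0.2,0.028,-0.0001,0.0004,0.0008,0.2]'

```text
time: 19.85
position: [0.5929, -0.23, 0.242]
tool_rot: [0.809, 0.588, -0.002, -0.001]
ft_force: [-6.6, -0.9, -0.2]
grip_width: 0.0312
```

```bash
python3 -c "
from h import *
mz(3)"
```

```text
t 19.95 q6 -0.231 F [-6.94 -0.42  0.04] M [-0.264  1.385  0.172] mz sd 0.017 tau6 0.221 0.052 pos [ 0.5929 -0.23    0.242 ] w 0.0313
```

Call:
servo_tool --steps '[0.028,0,0.0002,0.0004,0.1,0.028,-0.0001,0.0004,0.0008,0.2,0.028,-0.0001,0.0004,0.0008,0.2]'

```text
time: 20.38
position: [0.5931, -0.2302, 0.2412]
tool_rot: [0.863, 0.505, -0.002, -0.001]
ft_force: [-6.5, -0.1, 0.5]
grip_width: 0.0314
```

```bash
sed -i 's/L\[:,6\].mean().round(3),L\[:,6\].std().round(3)/L[:,6].round(3)/' h.py; python3 -c "
from h import *
mz(4)"
```

```text
t 20.52 q6 -0.031 F [-6.85 -0.29  0.77] M [-0.25   1.445  0.159] mz sd 0.025 tau6 [0.294 0.195 0.175 0.172] pos [ 0.5931 -0.2302  0.2412] w 0.0313
```

Call:
servo_tool --steps '[0.028,0,0.0002,0.0004,0.1,0.028,-0.0001,0.0004,0.0008,0.2,0.028,-0.0001,0.0005,0.001,0.25,0.028,-0.0001,0.0005,0.001,0.25]'

```text
time: 21.08
position: [0.5934, -0.2304, 0.2402]
tool_rot: [0.919, 0.393, -0.002, -0.001]
ft_force: [-7.7, -0.9, 1.5]
grip_width: 0.0314
```

```bash
python3 -c "
from h import *
mz(4)"
```

```text
t 21.23 q6 0.219 F [-7.97 -0.96  1.43] M [-0.227  1.474  0.183] mz sd 0.015 tau6 [0.243 0.193 0.183 0.181] pos [ 0.5934 -0.2305  0.2402] w 0.0313
```

Call:
servo_tool --steps '[0.028,-0.0001,0.0001,0.0004,0.1,0.028,-0.0002,0.0002,0.0008,0.2,0.028,-0.0002,0.0002,0.0008,0.2]'

```text
time: 21.65
position: [0.5935, -0.2308, 0.2393]
tool_rot: [0.954, 0.299, -0.002, -0.001]
ft_force: [-7.5, -1.4, 0.9]
grip_width: 0.0314
```

```bash
python3 -c "
from h import *
mz(5)"
```

```text
t 21.85 q6 0.418 F [-7.34 -0.6   0.97] M [-0.259  1.435  0.202] mz sd 0.023 tau6 [0.299 0.2   0.18  0.177 0.177] pos [ 0.5935 -0.2308  0.2394] w 0.0316
```

Call:
servo_tool --steps '[0.028,-0.0001,0.0001,0.0004,0.1,0.028,-0.0002,0.0002,0.0008,0.2,0.028,-0.0002,0.0002,0.0008,0.2]'

```text
time: 22.28
position: [0.5934, -0.231, 0.2389]
tool_rot: [0.979, 0.203, -0.002, -0.001]
ft_force: [-7.9, -0.3, 2.3]
grip_width: 0.0317
```

```bash
python3 -c "
from h import *
mz(5)"
```

```text
t 22.48 q6 0.618 F [-7.98  0.25  2.59] M [-0.225  1.564  0.224] mz sd 0.029 tau6 [0.342 0.243 0.224 0.22  0.22 ] pos [ 0.5934 -0.231   0.2389] w 0.0309
```

Call:
servo_tool --steps '[0.028,0,0.0,0,0.05,0.028,-0.0001,0.0001,0,0.1,0.028,-0.0001,0.0001,0,0.1]'

```text
time: 22.9
position: [0.5933, -0.2311, 0.2388]
tool_rot: [0.988, 0.154, -0.002, -0.001]
ft_force: [-8.2, -1.3, 2.1]
grip_width: 0.0314
```

```bash
python3 -c "
from h import *
mz(5)"
```

```text
t 23.1 q6 0.717 F [-8.58 -0.65  2.21] M [-0.26   1.503  0.244] mz sd 0.024 tau6 [0.305 0.256 0.246 0.245 0.244] pos [ 0.5933 -0.2311  0.2389] w 0.0311
```

Call:
servo_tool --steps '[0.028,0,0.0,0,0.05,0.028,0.0,0.0,0,0.1,0.028,0.0,0.0,0,0.1]'

```text
time: 23.52
position: [0.5932, -0.2313, 0.2388]
tool_rot: [0.995, 0.104, -0.003, -0.0]
ft_force: [-8.3, -0.2, 1.6]
grip_width: 0.0311
```

```bash
python3 -c "
from h import *
mz(5)"
```

```text
t 23.73 q6 0.817 F [-8.   -0.58  2.51] M [-0.334  1.553  0.243] mz sd 0.008 tau6 [0.313 0.263 0.254 0.252 0.252] pos [ 0.5932 -0.2312  0.2388] w 0.0314
```

Call:
servo_tool --steps '[0.028,0,0.0,0,0.05,0.028,0.0,0.0,0,0.1,0.028,0.0,0.0,0,0.1]' --force 40

```text
time: 24.15
position: [0.5932, -0.2313, 0.2388]
tool_rot: [0.999, 0.054, -0.003, -0.0]
ft_force: [-8.9, -1.0, 2.8]
grip_width: 0.0311
```

```bash
python3 -c "
from h import *
mz(5)"
```

```text
t 24.35 q6 0.917 F [-8.64 -0.73  2.5 ] M [-0.382  1.588  0.243] mz sd 0.008 tau6 [0.321 0.271 0.261 0.26  0.26 ] pos [ 0.5932 -0.2313  0.2388] w 0.0312
```

```bash
python3 - <<'E'
from h import *
save("wrist","w14");im=cv2.imread("pics/w14.png");cv2.imwrite("pics/w14b.png",cv2.resize(im,(800,600),interpolation=cv2.INTER_CUBIC))
crop("w14",215,200,330,285,6.9,"w14e")
E
```

```text
(no output)
```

View pics/w14b.png

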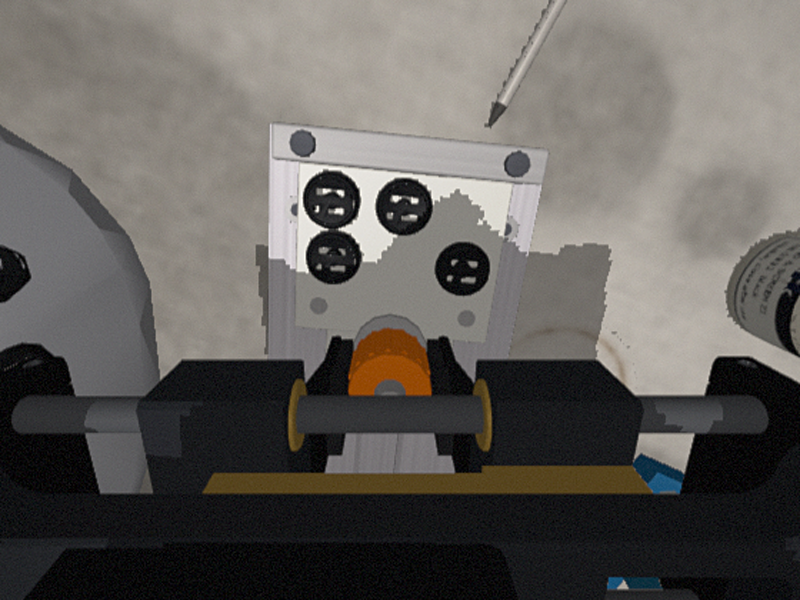

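View pics/w14e.png

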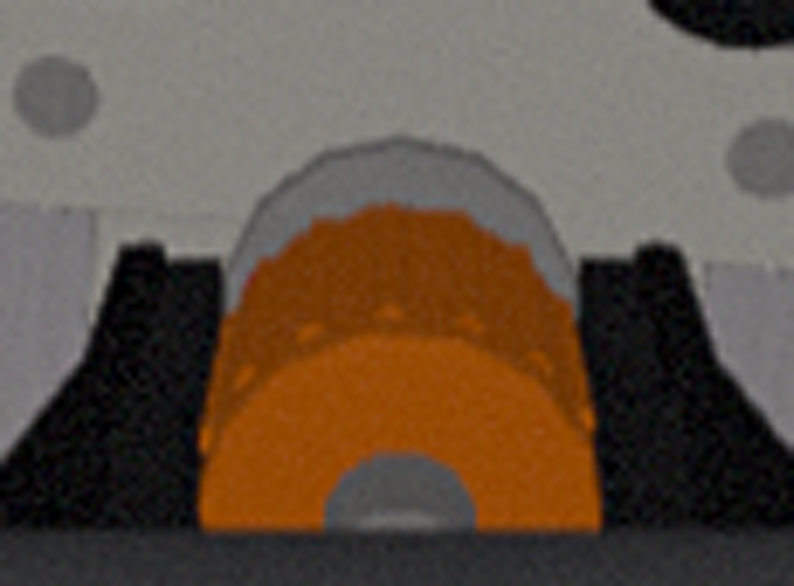

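Call:
servo_tool --steps '[0.028,0,0.0,0,0.05,0.028,0.0,0.0,0,0.1,0.028,0.0,0.0,0,0.1]'

```text
time: 24.82
position: [0.5931, -0.2314, 0.2387]
tool_rot: [1.0, 0.005, -0.003, 0.0]
ft_force: [-9.3, -0.7, 2.0]
grip_width: 0.0314
```

```bash
python3 -c "
from h import *
mz(5)"
```

```text
t 25.02 q6 1.017 F [-8.81 -1.16  1.95] M [-0.472  1.645  0.265] mz sd 0.021 tau6 [0.326 0.276 0.266 0.265 0.265] pos [ 0.5931 -0.2314  0.2387] w 0.0315
```

```bash
python3 - <<'E'
from h import *
save("wrist","w15")
crop("w15",215,200,330,285,6.9,"w15e")
E
```

```text
(no output)
```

View pics/w15e.png

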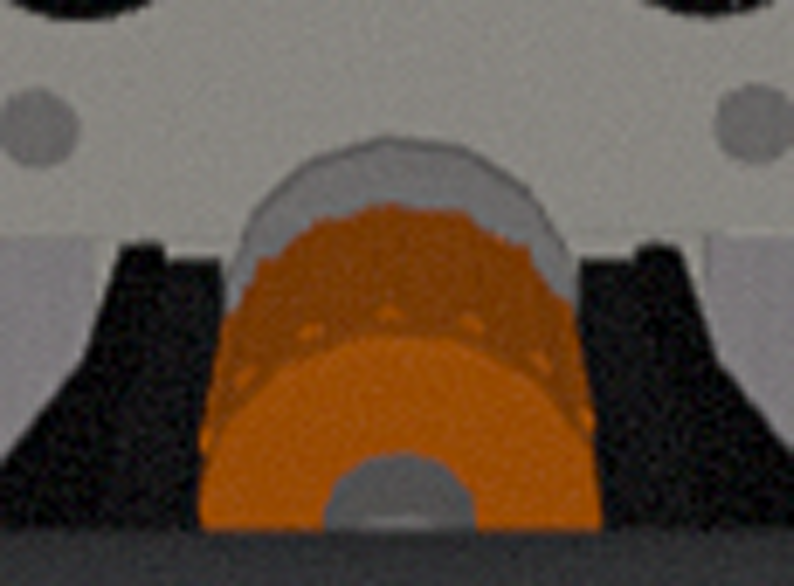

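Call:
servo_tool --steps '[0.028,0,0.0,0,0.05,0.028,0.0,0.0,0,0.1,0.028,0.0,0.0,0,0.1]'

```text
time: 25.5
position: [0.593, -0.2315, 0.2386]
tool_rot: [0.999, -0.045, -0.003, 0.0]
ft_force: [-9.7, -1.5, 0.4]
grip_width: 0.0313
```

```bash
python3 -c "
from h import *
mz(5)"
```

```text
t 25.7 q6 1.117 F [-9.28 -1.94  1.62] M [-0.527  1.665  0.297] mz sd 0.022 tau6 [0.359 0.309 0.299 0.298 0.297] pos [ 0.593  -0.2315  0.2386] w 0.0308
```

Call:
servo_tool --steps '[0.045,0,0.0,0,0,0.045,0.0,0.0,0,0,0.045,-0.0015,0.0003,0,0,0.045,-0.0015,0.0003,0,0]'

```text
time: 26.25
position: [0.5934, -0.2314, 0.2389]
tool_rot: [0.999, -0.047, 0.001, 0.0]
ft_force: [-0.2, 0.2, 1.1]
grip_width: 0.0447
```

```bash
python3 -c "
from h import *
mz(4); save('wrist','w16');crop('w16',150,100,400,285,3.1,'w16e')"
```

```text
t 26.4 q6 1.117 F [-0.03  0.13  0.2 ] M [ 0.031  0.041 -0.007] mz sd 0.018 tau6 [-0.002 -0.001 -0.     0.   ] pos [ 0.5933 -0.2314  0.2389] w 0.045
```

View pics/w16e.png

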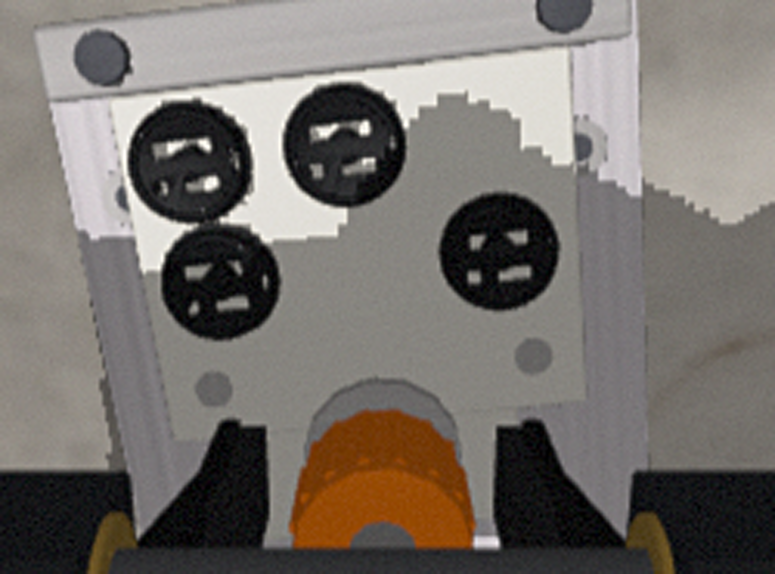

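Call:
servo_tool --steps '[0.028,0,0.0,0,0,0.028,0.0,0.0,0,0,0.028,0,0,0,0,0.028,0,0,0,0]' --force 40

```text
time: 27.0
position: [0.5931, -0.2316, 0.2387]
tool_rot: [0.999, -0.047, 0.0, 0.0]
ft_force: [-0.4, -0.7, 0.2]
grip_width: 0.0308
```

```bash
python3 -c "
from h import *
mz(3)"
```

```text
t 27.1 q6 1.117 F [-0.3  -0.94 -0.26] M [-0.157  0.093  0.003] mz sd 0.018 tau6 [0.003 0.003 0.003] pos [ 0.5931 -0.2316  0.2387] w 0.0311
```

Call:
servo_tool --steps '[0.028,0,0.0001,0,0.06,0.028,0.0,0.0002,0,0.12,0.028,0,0.0002,0,0.12]'

```text
time: 27.52
position: [0.593, -0.2318, 0.2387]
tool_rot: [0.994, -0.106, -0.0, 0.0]
ft_force: [-0.7, -1.6, -1.2]
grip_width: 0.0311
```

```bash
python3 -c "
from h import *
mz(4)"
```

```text
t 27.68 q6 1.235 F [-0.9  -2.13 -0.26] M [-0.307  0.188  0.209] mz sd 0.004 tau6 [0.322 0.244 0.223 0.22 ] pos [ 0.593  -0.2318  0.2387] w 0.0313
```

Call:
servo_tool --steps '[0.028,0,0.0,0,0.02,0.028,0.0,0.0,0,0.04,0.028,0,0.0,0,0.04]'

```text
time: 28.1
position: [0.593, -0.2319, 0.2387]
tool_rot: [0.992, -0.126, -0.0, 0.0]
ft_force: [-1.8, -3.1, -0.4]
grip_width: 0.0308
```

```bash
python3 -c "
from h import *
mz(4)"
```

```text
t 28.25 q6 1.276 F [-1.96 -4.05 -0.25] M [-0.672  0.353  0.29 ] mz sd 0.018 tau6 [0.329 0.304 0.297 0.296] pos [ 0.593  -0.2319  0.2388] w 0.031
```

Call:
servo_tool --steps '[0.028,0,0.0004,0,0.01,0.028,0.0,0.0006,0,0.03,0.028,0,0.0006,0,0.03]'

```text
time: 28.68
position: [0.593, -0.2321, 0.2388]
tool_rot: [0.99, -0.141, -0.0, -0.0]
ft_force: [-1.6, -3.7, 0.0]
grip_width: 0.0309
```

```bash
python3 -c "
from h import *
mz(4)"
```

```text
t 28.82 q6 1.306 F [-1.8  -3.57  0.02] M [-0.56   0.365  0.298] mz sd 0.005 tau6 [0.344 0.318 0.311 0.309] pos [ 0.593  -0.2321  0.2387] w 0.0313
```

Call:
servo_tool --steps '[0.055,0,0,0,0,0.055,0,0,0,0,0.055,0,0,0,0,0.055,0,0,-0.01,0,0.055,0,0,-0.04,0,0.055,0,0,-0.08,0,0.055,0,0,-0.1,0,0.055,0,0,-0.1,0]'

```text
time: 29.88
position: [0.5935, -0.2324, 0.3414]
tool_rot: [0.99, -0.141, 0.003, 0.001]
ft_force: [0.4, -0.5, -0.3]
grip_width: 0.0549
```

```bash
python3 -c "
from h import *
mz(2); save('wrist','w17');crop('w17',150,80,400,265,3.1,'w17e')"
```

```text
t 29.93 q6 1.306 F [-0.41 -0.   -0.06] M [ 0.08   0.045 -0.007] mz sd 0.026 tau6 [0.    0.001] pos [ 0.5933 -0.2322  0.3406] w 0.0551
```

View pics/w17e.png

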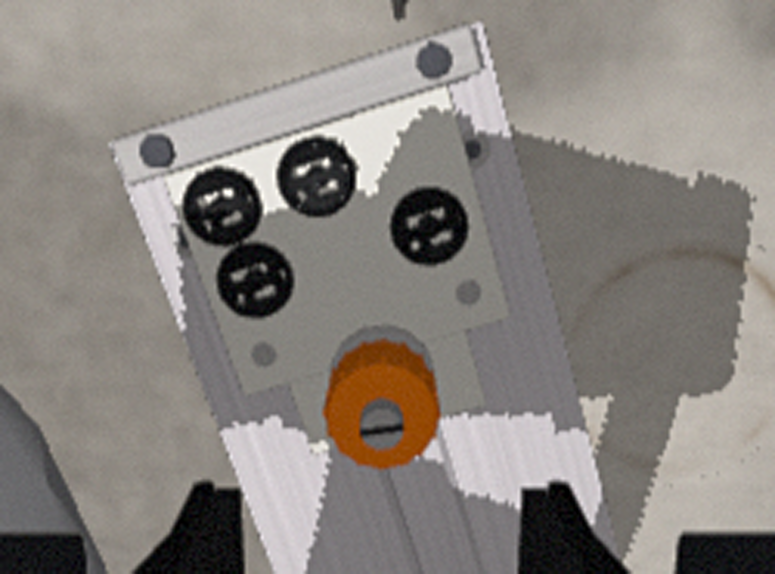

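```bash
python3 - <<'E'
from h import *
w=load("w17");P=lambda u,v,z: atz(w,150+u/3.1,80+v/3.1,z)
def yaw(a,b): d=b-a; return np.degrees(np.arctan2(d[1],d[0])).round(1)
print("screw",yaw(P(403,425,.09),P(361,433,.09)))
print("fence near edge",yaw(P(478,75,.046),P(130,183,.046)),"nest far edge",yaw(P(446,86,.04),P(168,172,.04)))
print("nest far corners",P(446,86,.04),P(168,172,.04)); print("nest front body",P(508,318,.04),P(245,393,.04))
crop("w17",260,205,285,225,30,"w17f")
E
```

```text
screw 85.2
fence near edge 90.2 nest far edge 90.2
nest far corners [ 0.66865487 -0.27333204  0.04      ] [ 0.66839255 -0.18649068  0.04      ]
nest front body [ 0.59579351 -0.27401488  0.04      ] [ 0.59551095 -0.18611572  0.04      ]
```

View pics/w17f.png

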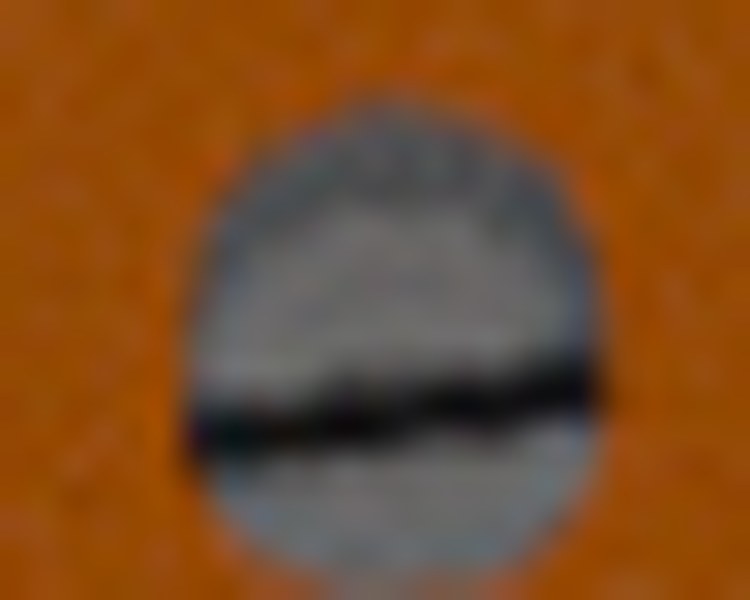

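```bash
python3 -c "
from rig import hand_in,get_obs
print(hand_in()); print(get_obs()['time'])"
```

```text
the job is handed in; nothing more can be done
None
the job is handed in; nothing more can be done
```

I put the smaller orange-knob T-bolt into the slot and slid it into the notch. That pushed the nest back to the fence. I then turned the head square, ran the nut down to finger-tight, let go and handed the job in at about 30 s. `hand_in()` gives no verdict, so the evidence is my own last checks:

- **Nest:** in the last wrist picture its far edge lies on the fence's near face, about 0.5 mm by my measurement, and parallel to it. The push against the fence stayed under about 10 N at the wrist.
- **Head angle:** the screw slot on the shank is 5° past square to the fence, which matches the 95° stop. The limit is 14°.
- **Clamp:** after a fresh grip with little side load, the knob began to turn at 0.30–0.31 N m in a still hand. Adding the 0.03 N m for a still hand, that is about 33–35 N of clamp. I worked this out from torque; I had no direct clamp-force reading.
- **Release:** after letting go and lifting 0.1 m, the wrist force and torque read about zero.

Some readings disagreed:

- **Slot position:** the scene and top cameras put the slot about 4 mm to one side of where the wrist camera did. I aligned the bolt by the wrist view of head and slot together, and it went in with only light contact.
- **Bolt off-centre:** the bolt sat about 2.5 mm off the tool axis. I corrected for this while turning, but some side force remained, up to 9 N.
- **Torque plateau:** during tightening the torque levelled off at 0.25–0.265 N m before rising again. I could not tell why, so I released and re-gripped to check the torque.

The jars, pot and marker were not touched.

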